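Clip an LED module flat on the repair hot plate and set the heat

TASK

Take the LED module (white face, yellow LED) out of the board rack and lay it face up on the blue mat, let go so that you can take it again by its long edges, and set it gently, face up, between the two spring clips of the hot plate. Press its ends down, never the yellow LED, until it has snapped under both clips and sits flat and level on the hot plate. Only then turn the hot plate's dial to the red mark; leave the other things on the bench where they are.

Things in the scene. Friction and masses are not known exactly. Their poses are not given: they have to be found in the camera images.
- module: Flat rigid aluminium plate 8 x 60 x 110 mm, about 140 g, one face white with a round yellow LED in its middle. Origin at the plate's middle; x = out of the white face, y = along the 60 mm width, z = along the 110 mm length. At first it stands on a short edge in a rack slot: z up, middle 63 mm and top edge 118 mm above the bench, white face away from the robot. Either end may go to either clip.
- led: The yellow LED on the module's white face: a disc 26 mm across standing 2.2 mm proud of it; fragile. Same origin and axes as the module (the plate's middle, not the disc's top).
- rack: Black board rack, 170 x 84 mm, fixed; origin at the middle of its underside. Three slots at its x = -50, 0, +50 mm hold boards upright, faces along its x. Slot floor 8 mm above the bench, ribs up to 41 mm, slots 10 mm wide (1 mm play each side), ends open above 21 mm; 42 mm clear between neighbouring boards.
- mat: Thin blue bench mat, 300 mm (x) by 230 mm (y), fixed; origin at the middle of its underside, top 3 mm above the bench. Its middle is free for the module; the solder spool and the flux jar stand near its far edge.
- nest (a point): Middle of the top of the hot plate's aluminium platen, 90 mm above the bench; z up, x = away from the hot plate's front, y = from clip to clip. Platen 84 (x) by 110 mm (y); the module lies lengthwise along y. Laid between the clips it first rests on their lead-ins, its underside about 21 mm above the platen; seated flat, its middle is 4 mm above this point.
- clip_left (a point): Foot of the spring clip at y = +55 mm of the nest's frame, at platen height, at the end of a seated module. A bent steel strip 20 mm wide, 33 mm high; its nose reaches 4 mm over the module's end, 12 mm above the platen; above it the lead-in leans outward to 8 mm beyond the end. Pushing that end down with 8 to 15 N makes the clip give, then snap over it; it springs back and holds.
- clip_right (a point): The same for the clip at y = -55 mm of the nest's frame.
- hotplate: The hot plate, grey and steel, 220 x 170 mm, fixed; origin on its underside, 40 mm in front of the nest point (nest at x = +40 mm in its frame), same axes as the nest. Low control deck at the front (-x), top 50 mm above the bench; behind it a block up to 75 mm, beginning 24 mm in front of the origin, carries the platen.
- dial (a joint): Angle of the temperature dial on the front deck, rad: grows as the dial turns clockwise seen from above, 0 to 5.0; starts between 0 and 0.5. The red mark on its scale is at 1.4. Turns with light friction and stays where it is left.
- dial_grip (a point): On the dial's axis (vertical), at the height to grip, 87 mm above the bench, 7 mm below the top of the grip bar. The dial is a black disc 48 mm across with an upright grip bar 14 mm wide, 46 mm long and 32 mm high; a white line on the bar's top marks its pointing end. This point's frame turns with the dial: x runs along the bar and the pointing end is at -x.
- board_green: Green circuit board, 8 x 60 x 110 mm, standing in another slot of the rack; origin and axes like the module. Leave it.
- plate_copper: Bare copper plate, 8 x 60 x 110 mm, standing in another slot of the rack; origin and axes like the module. Leave it.
- spool: Solder spool with green flanges, 54 mm across, 38 mm high, standing; origin under its middle. Leave it.
- flux_jar: Small amber jar with black cap, 40 mm across, 36 mm high; origin under its middle. Leave it.
- screwdriver: Screwdriver with yellow handle, 160 mm long, 26 mm thick, lying; origin under its middle, x towards the tip. Leave it.
- tip_cleaner: Dark tin with brass wool, 72 mm across, 57 mm high; origin under its middle. Leave it.
- multimeter: Yellow multimeter, 145 x 75 x 37 mm, lying; origin under its middle, x along its length. Leave it.
- pliers: Small pliers with red handles, 155 mm long, 50 mm wide, 13 mm high, lying; x towards the jaws. Leave them.

How it is judged (in metres and radians):
On the way, in this order (a step that is already met when the one before it is completed fails the run):
1. the module lies face up on the mat, let go (angle between module's own x axis and vertical below 0.1 rad and height (world z) of module below 0.012 m and horizontal distance between module and mat below 0.15 m and contact force between the fingers and module below 0.1 N and linear speed of module below 0.03 m/s), for 0.2 s.
2. the module sits flat on the hot plate under both clips (z of module in the frame of nest between 0.002 and 0.0056 m and angle between module's own x axis and vertical below 0.035 rad and horizontal distance between module and nest below 0.007 m and angle between the z axis of module and the y axis of nest, either way round below 0.12 rad), for 0.2 s.
3. the dial points to the red mark (value of joint dial between 1.27 and 1.53 rad), for 0.2 s.
At the end, for the whole second after the job is handed in: The module lies white face up on the platen under both clips, level within 2 degrees and down within 1.6 mm, its middle within 7 mm of the platen's middle and its length along the clips within 7 degrees, at rest and released; the dial is within 0.13 rad of the red mark (1.4 rad) (all of step 2 and all of step 3 and linear speed of module below 0.02 m/s and contact force between the fingers and module below 0.1 N); the robot touches nothing.
It fails at once if the yellow LED is pressed (more than 3 N) by the gripper (contact force between the arm and led above 3 N).
It fails at once if the module is dropped or slammed into the hot plate (faster than 0.4 m/s within 50 mm above the platen) (horizontal distance between module and nest below 0.06 m and z of module in the frame of nest below 0.05 m and linear speed of module above 0.4 m/s).
It fails at once if one of the other two boards in the rack is moved by more than 30 mm (distance of any of board_green, plate_copper from where it was at the start of the episode above 0.03 m).
It fails at once if another thing on the bench (spool, jar, screwdriver, tip cleaner, multimeter, pliers) is moved by more than 30 mm (distance of any of spool, flux_jar, screwdriver, tip_cleaner, multimeter, pliers from where it was at the start of the episode above 0.03 m).
It also fails if it takes over 72 s, if anything falls off the work surface, if the arm or the gripper's body presses on something with over 40 N, if the wrist force passes 120 N, or if a joint passes its speed limit or range.

ROBOT

A 6-joint arm with a two-finger parallel gripper is mounted at the origin on the work surface. World frame = base frame: x ahead of the robot, y to its left, z up, the work surface at z = 0. Lengths are in mm, angles in degrees, forces in N, time in s.
With the tool pointing down it reaches from about 300 to 850 mm from the base axis. Payload 4.2 kg.
Tool frame: the origin (TCP) lies at the very end of the fingers, on their centre line; the grasp point (between the pads) lies 19 mm behind it; z points along the fingers, y is the line along which they close (so a half turn about z gives the same grasp; the last joint's range is limited). The gripper opens to 91 mm and grips with 3 to 60 N. Pads are 32 mm wide; open, the fingers measure 118 mm over their backs; the gripper's body (76 mm by 178 mm) begins 60 mm behind the grasp point.
Start: joints at [71.562, 18.312, 89.639, -0, 72.044, -1.146], TCP at [170.915, 549.028, 213.976] pointing down, gripper open.
Joint ranges: [-177.97, 177.97], [-48.28, 115.42], [12.27, 149.76], [-77.06, 257.06], [2.81, 150.46], [-146.56, 146.56]. Speed limits (degrees/s): [147.25, 147.25, 180, 180, 180, 180].

INTERFACE

Orientations are given as [roll, pitch, yaw] about the fixed x, y, z axes, in that order (R = Rz(yaw) Ry(pitch) Rx(roll)).
In Python, from workcell import env, grab_frame gives the robot as it stands. The module is installed in compiled form; this text tells all that it offers.
- The arm moves only by the tool move_arm, never from a script. Its argument "plan" is a list of rows, each an object of numbers: "tx", "ty", "tz": the shift along the tool's x, y, z in cm; "wx", "wy", "wz": the turn, a rotation vector about the tool's x, y, z in rad. In form: [{"tx": .., "ty": .., "tz": .., "wx": .., "wy": .., "wz": ..}, ...]. A call has 1 to 12 rows; each row shifts and turns the commanded pose from where the row before left it, along the tool's axes as they then stand; what a row does not reach is not made up. A row lasts 1/12 s, in which the tool goes at most 41.7 mm and 7.16 degrees, less where a joint would pass 70% of its speed; a pose out of reach is approached as far as the arm can. A call is refused whole if a number of a shift passes 4.17 or a number of a turn 0.125, either way. A call with a gripper value outside its range is refused whole. "gripper" is the finger opening in cm, from 0 to 9.12, set as the call begins (left out, the last holds). The fingers move at their own pace and stop on an object; "force" is the grip in N (left out, the last holds). Time passes only in rows, so rows that do not move let the fingers close. It gives the time, the measured TCP pose, the force, the opening and the grip force at its end, in the units of the state.
- env.state(): the state, without advancing time (a new reading comes with each control period).
- grab_frame(name): name is "scene" or "side" or "wrist"; returns a dict with "color" (384x512x3 uint8, red, green, blue), "vfov" (degrees; the focal length in pixels is half the picture's height over the tangent of half this angle, whatever the lens; pixels are square), "cx", "cy" (the principal point, pixels), "view" (4x4, takes a point from world to camera coordinates). Camera axes: x right, y up, looking along -z (the intrinsics and any distortion apply to the point x, -y, -z); pixel columns grow to the right and rows downward; lengths in mm; the calibration is good to about 2 mm. A picture is of the moment at which its call begins. There is no depth.
- env.job_done(): hands the job in; it is judged then, once.
The state is a dict: "time_s": time; "qpos": joint angles; "qvel": joint speeds; "effort": joint torques, N m; "ee_pos": TCP position; "ee_rot": TCP orientation; "force": force on the tool from outside, world axes, zero at the start; "torque": the same for the moment, N m; "gripper_width": finger opening in mm; "gripper_force": force on a finger pad.
Only numpy, scipy, OpenCV 4.12 (cv2) and the standard library are available. Lean on these libraries where they do the work, as an engineer would, in place of code of your own. Each camera call takes 0.05 s, during which the arm holds its last target. There are 200 camera calls.

## Working session

There is one attempt and no reset: what is moved stays moved. The work goes in short steps, Python scripts to look and compute and a tool call to move; the robot and the scene stay as the last step left them, time stands still between calls to the robot, and variables do not carry over. Pictures are saved under pics/ and viewed, at most 10 in all, crops included, and the job is handed in when it is done.

Besides the shell and the picture viewer there is one more tool, called after "Emit:" as name(argument=value, ...) on one line, values as JSON. move_arm: Moves the arm, as the interface text tells. Its arguments: {"type":"object","properties":{"plan":{"type":"array","items":{"type":"object","properties":{"tx":{"type":"number"},"ty":{"type":"number"},"tz":{"type":"number"},"wx":{"type":"number"},"wy":{"type":"number"},"wz":{"type":"number"}}}},"gripper":{"type":"number"},"force":{"type":"number"}},"required":["plan"]}

```bash
mkdir -p pics; cat > h.py <<'E'
import numpy as np, cv2, pickle
from workcell import env, grab_frame
def shot(name,fn):
    f=grab_frame(name); cv2.imwrite(f'pics/{fn}.png',f['color'][:,:,::-1]); pickle.dump(f,open(f'pics/{fn}.pkl','wb')); return f
def load(fn): return pickle.load(open(f'pics/{fn}.pkl','rb'))
def foc(f): return f['color'].shape[0]/2/np.tan(np.radians(f['vfov'])/2)
def ray(f,u,v):
    V=np.array(f['view']); F=foc(f); d=np.array([(u-f['cx'])/F,-(v-f['cy'])/F,-1.])
    R=V[:3,:3]; return -R.T@V[:3,3], R.T@d
def onz(f,u,v,z):
    o,d=ray(f,u,v); return o+d*(z-o[2])/d[2]
def proj(f,p):
    V=np.array(f['view']); c=V[:3,:3]@np.asarray(p,float)+V[:3,3]; F=foc(f); return f['cx']+F*c[0]/-c[2], f['cy']-F*c[1]/-c[2]
E
python3 - <<'E'
from h import *
ims=[]
for n in ['scene','side','wrist']:
    f=shot(n,n+'0'); print(n,{k:v for k,v in f.items() if k!='color'})
    ims.append(f['color'])
print(env.state())
E
```

```text
scene {'vfov': 50.994075092073764, 'cx': 258.30058642359415, 'cy': 201.43323345214247, 'view': array([[ 7.97455928e-01,  6.03221184e-01,  1.37203056e-02,
        -5.20531902e+02],
       [-3.68112182e-01,  4.68374113e-01,  8.03193073e-01,
         9.80674740e+01],
       [ 4.78076840e-01, -6.45561689e-01,  5.95560778e-01,
        -1.42928333e+03],
       [ 0.00000000e+00,  0.00000000e+00,  0.00000000e+00,
         1.00000000e+00]])}
side {'vfov': 47.50285811761257, 'cx': 259.35191476263174, 'cy': 192.41119532153618, 'view': array([[ 8.71907317e-01, -4.89657399e-01,  3.64177761e-03,
        -4.63016744e+02],
       [ 2.58391963e-01,  4.66397053e-01,  8.45994907e-01,
        -2.70984815e+02],
       [-4.15946180e-01, -7.36688143e-01,  5.33178539e-01,
        -9.30568742e+02],
       [ 0.00000000e+00,  0.00000000e+00,  0.00000000e+00,
         1.00000000e+00]])}
wrist {'vfov': 61.11273663854267, 'cx': 256.42723238710505, 'cy': 186.2991798503582, 'view': array([[ 2.97202656e-01,  9.54808599e-01, -3.33484526e-03,
        -5.73718609e+02],
       [-9.27546102e-01,  2.87884414e-01, -2.38287
[... 183 characters left out ...]
     1.00000000e+00]])}
{'time_s': 0.15, 'qpos': array([ 7.15632897e+01,  1.83419828e+01,  8.96896368e+01, -2.55005824e-04,
        7.20429125e+01, -1.14632629e+00]), 'qvel': array([-0.00473482, -0.09007519, -0.22701108, -0.03255506,  0.03211622,
        0.05167894]), 'effort': array([ 6.81255169e-04, -4.12771833e+01, -2.32153326e+01,  7.26551819e-02,
        4.34985780e-02, -9.76893489e-05]), 'ee_pos': array([170.7858552 , 548.66341059, 213.33071749]), 'ee_rot': array([-1.79925478e+02, -1.24864348e-03,  1.62709694e+02]), 'force': array([-0.33320627,  0.24123566, -0.02514109]), 'torque': array([ 0.06707068,  0.00259905, -0.00470591]), 'gripper_force': 0.0, 'gripper_width': 91.36397691379717}
```

```bash
python3 - <<'E'
import cv2
for n in ['scene0','side0']:
    i=cv2.imread(f'pics/{n}.png'); cv2.imwrite(f'pics/{n}b.png',cv2.resize(i,(800,600),interpolation=cv2.INTER_CUBIC))
E
```

```text
(no output)
```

View pics/scene0b.png

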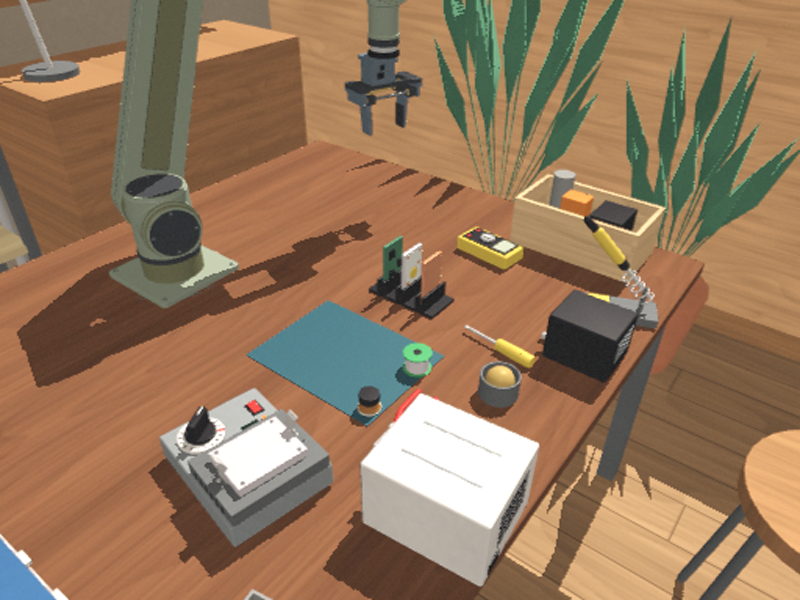

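View pics/side0b.png

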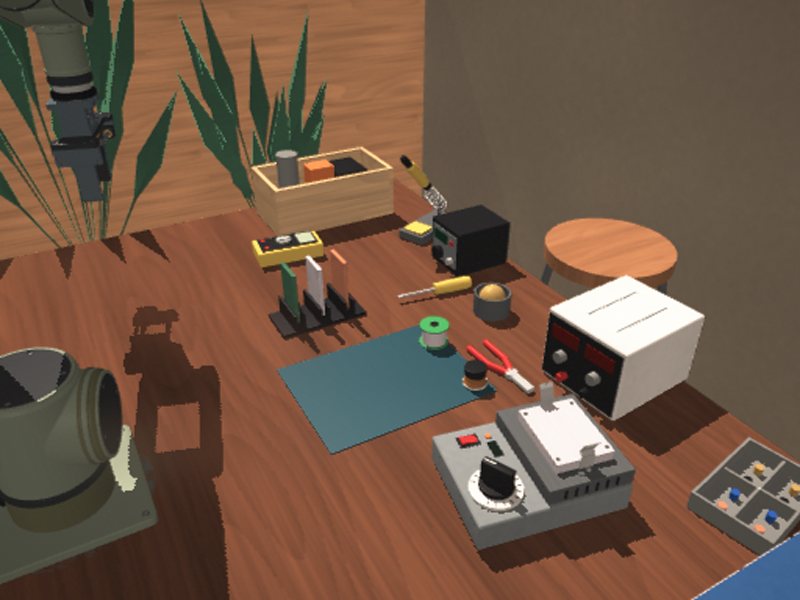

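```bash
python3 - <<'E'
from h import *
def crop(n,x,y,w,h):
    i=cv2.imread(f'pics/{n}.png')[y:y+h,x:x+w]; i=cv2.resize(i,(400,300),interpolation=cv2.INTER_CUBIC)
    s=400/w
    for k in range(0,w,10):
        c=int(k*s); cv2.line(i,(c,0),(c,4 if (x+k)%20 else 8),(0,255,255),1)
        if (x+k)%20==0: cv2.putText(i,str(x+k),(c,18),0,.33,(0,255,255),1)
    for k in range(0,h,10):
        c=int(k*s); cv2.line(i,(0,c),(4 if (y+k)%20 else 8,c),(0,255,255),1)
        if (y+k)%20==0: cv2.putText(i,str(y+k),(10,c+4),0,.33,(0,255,255),1)
    return i
a=crop('scene0',220,140,100,75);b=crop('side0',160,150,100,75)
c=crop('scene0',90,240,140,105);d=crop('side0',270,240,140,105)
cv2.imwrite('pics/m1.png',np.vstack([np.hstack([a,b]),np.hstack([c,d])]))
# mat corners by colour
for n in ['scene0','side0']:
    i=cv2.imread(f'pics/{n}.png').astype(int); f=load(n)
    m=((i[:,:,0]-i[:,:,2]>25)&(i[:,:,0]<140)).astype('uint8')
    nn,l,st,ce=cv2.connectedComponentsWithStats(m); k=1+np.argmax(st[1:,4]); print(n,st[k])
    ct,_=cv2.findContours((l==k).astype('uint8'),0,1); h=cv2.convexHull(max(ct,key=cv2.contourArea)); q=cv2.approxPolyDP(h,6,True)[:,0]
    for p in q: print(p,onz(f,*p,3).round(1))
E
```

```text
scene0 [252 233  16  17  98]
[267 242] [647.8  47.6   3. ]
[260 249] [649.5  12.2   3. ]
[252 240] [608.9  27.9   3. ]
[257 233] [601.8  61.    3. ]
side0 [ 178  209  129   81 5758]
[298 231] [647.1  -8.9   3. ]
[306 254] [611.5 -99.2   3. ]
[213 289] [354.  -97.3   3. ]
[178 238] [350.1 120.9   3. ]
[264 209] [618.8 128.4   3. ]
```

View pics/m1.png

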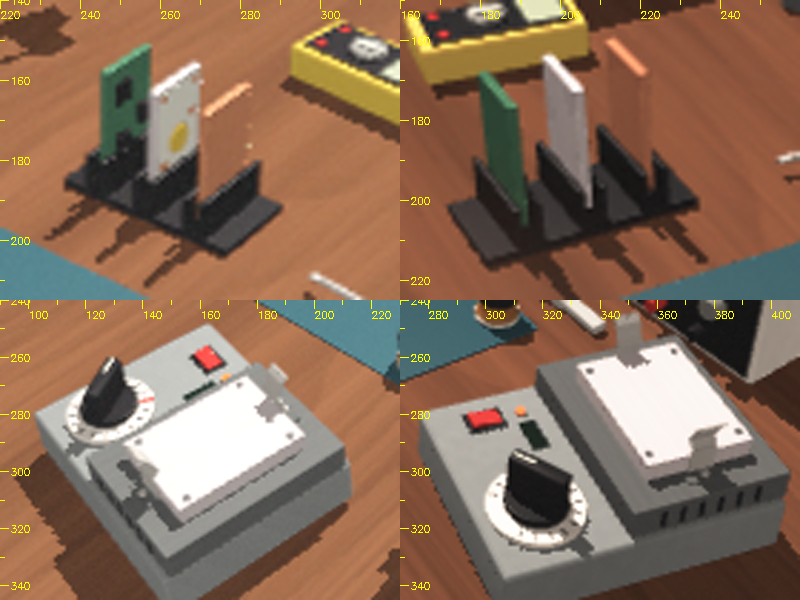

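```bash
python3 - <<'E'
from h import *
s=load('scene0'); d=load('side0')
def S(p,z): print('sc',p,onz(s,*p,z).round(1))
def D(p,z): print('sd',p,onz(d,*p,z).round(1))
print('mat'); [S(p,3) for p in [(211,193),(158.7,226.5),(235.5,269.5),(283,228)]]
print('mod'); [S(p,118) for p in [(257,163.2),(270,155.7)]]; [D(p,118) for p in [(195.5,165.5),(205.5,173.5),(198,163.8)]]
print('green'); [S(p,118) for p in [(245,157.5),(257.5,151.2)]]; [D(p,118) for p in [(180,170.5),(189,177.5)]]
print('rack'); [S(p,8) for p in [(236.5,185.7),(276.2,203.7),(290.5,192)]]; [D(p,8) for p in [(172.5,201.2),(182.5,215),(234.5,200)]]
sc=lambda u,v:(90+u*.35,240+(v-300)*.35); sd=lambda u,v:(270+(u-400)*.35,240+(v-300)*.35)
print('platen'); [S(sc(*p),90) for p in [(130,442),(245,377),(304,437),(183,512)]]; [D(sd(*p),90) for p in [(577,366),(677,340),(752,440),(652,469)]]
print('hp'); [S(sc(*p),50) for p in [(36,414),(207,324)]]; [D(sd(*p),50) for p in [(420,408),(510,580),(540,370)]]
print('dial base'); S(sc(110,410),62); D(sd(536,502),62)
print('bar top line ends'); [S(sc(*p),94) for p in [(112,360),(98,385)]]; [D(sd(*p),94) for p in [(513,455),(572,465)]]
E
```

```text
mat
sc (211, 193) [359.1 127.5   3. ]
sc (158.7, 226.5) [353.7 -95.6   3. ]
sc (235.5, 269.5) [645.5 -90.1   3. ]
sc (283, 228) [649.1 126.7   3. ]
mod
sc (257, 163.2) [477.6 222.  118. ]
sc (270, 155.7) [482.4 285.8 118. ]
sd (195.5, 165.5) [471.6 273.  118. ]
sd (205.5, 173.5) [478.3 215.9 118. ]
sd (198, 163.8) [481.9 279.1 118. ]
green
sc (245, 157.5) [425.8 226.1 118. ]
sc (257.5, 151.2) [432.5 284.  118. ]
sd (180, 170.5) [421.8 266.8 118. ]
sd (189, 177.5) [429.5 217.4 118. ]
rack
sc (236.5, 185.7) [402.9 207.5   8. ]
sc (276.2, 203.7) [567.5 207.4   8. ]
sc (290.5, 192) [567.6 290.1   8. ]
sd (172.5, 201.2) [396.2 290.6   8. ]
sd (182.5, 215) [396.6 208.6   8. ]
sd (234.5, 200) [561.3 206.6   8. ]
platen
sc (135.5, 289.7) [ 565.1 -335.6   90. ]
sc (175.75, 266.95) [ 584.3 -233.1   90. ]
sc (196.39999999999998, 287.95) [ 667.6 -249.8   90. ]
sc (154.05, 314.2) [ 647.9 -354.9   90. ]
sd (331.95, 263.1) [ 580.6 -234.4   90. ]
sd (366.95, 254.0) [ 667.8 -248.1   90. ]
sd (393.2, 289.0) [ 641.3 -357.9   90. ]
sd (358.2, 299.15) [ 560.8 -345.    90. ]
hp
sc (102.6, 279.9) [ 446.  -345.4   50. ]
sc (162.45, 248.4) [ 476.1 -183.4   50. ]
sd (277.0, 277.8) [ 475.  -179.5   50. ]
sd (308.5, 338.0) [ 442.2 -349.    50. ]
sd (319.0, 264.5) [ 582.5 -189.1   50. ]
dial base
sc (128.5, 278.5) [ 501.7 -310.5   62. ]
sd (317.6, 310.7) [ 490.1 -310.3   62. ]
bar top line ends
sc (129.2, 261.0) [ 486.6 -289.5   94. ]
sc (124.3, 269.75) [ 500.5 -314.5   94. ]
sd (309.55, 294.25) [ 482.  -290.4   94. ]
sd (330.2, 297.75) [ 512.1 -318.    94. ]
```

```bash
cat >> h.py <<'E'
from scipy.spatial.transform import Rotation as Ro
from scipy.linalg import logm, expm
def T(p,rpy):
    M=np.eye(4); M[:3,:3]=Ro.from_euler('xyz',rpy,degrees=True).as_matrix(); M[:3,3]=p; return M
def cur():
    s=env.state(); return T(s['ee_pos'],s['ee_rot'])
def plan(A,B,n):
    L=np.real(logm(np.linalg.inv(A)@B)); D=expm(L/n); w=Ro.from_matrix(D[:3,:3]).as_rotvec()
    print(n,'rows: t cm',(D[:3,3]/10).round(3),'w',w.round(4), 'max?' , 'TOOBIG' if np.linalg.norm(D[:3,3])>41.7 or np.linalg.norm(w)>.125 else 'ok')
def down(p,yaw,tilt=0): # tool down, yaw (deg), then tilt about tool y
    M=T(p,[180,0,yaw]); M[:3,:3]=M[:3,:3]@Ro.from_euler('y',tilt,degrees=True).as_matrix(); return M
def st():
    s=env.state(); print({k:np.round(v,1).tolist() for k,v in s.items() if k in('time_s','qpos','ee_pos','ee_rot','force','gripper_width','gripper_force')})
E
python3 - <<'E'
from h import *
w=load('wrist0'); V=w['view']; c=-V[:3,:3].T@V[:3,3]; print('cam in tool',np.linalg.inv(cur())@np.r_[c,1], np.linalg.inv(cur()[:3,:3])@(-V[2,:3]))
plan(cur(),down([480,250,330],180),12)
E
```

```text
cam in tool [ 6.66449123e+01  1.49557075e-01 -1.70436032e+02  1.00000000e+00] [-0.23830973 -0.00197335  0.9711872 ]
12 rows: t cm [-2.959 -2.045 -0.971] w [-0.0001 -0.     -0.0251] max? ok
```

Emit:
move_arm(plan=[{"tx": -2.96, "ty": -2.04, "tz": -0.97, "wz": -0.025}, {"tx": -2.96, "ty": -2.04, "tz": -0.97, "wz": -0.025}, {"tx": -2.96, "ty": -2.04, "tz": -0.97, "wz": -0.025}, {"tx": -2.96, "ty": -2.04, "tz": -0.97, "wz": -0.025}, {"tx": -2.96, "ty": -2.04, "tz": -0.97, "wz": -0.025}, {"tx": -2.96, "ty": -2.04, "tz": -0.97, "wz": -0.025}, {"tx": -2.96, "ty": -2.04, "tz": -0.97, "wz": -0.025}, {"tx": -2.96, "ty": -2.04, "tz": -0.97, "wz": -0.025}, {"tx": -2.96, "ty": -2.04, "tz": -0.97, "wz": -0.025}, {"tx": -2.96, "ty": -2.04, "tz": -0.97, "wz": -0.025}, {"tx": -2.96, "ty": -2.04, "tz": -0.97, "wz": -0.025}, {"tx": -2.96, "ty": -2.04, "tz": -0.97, "wz": -0.025}], gripper=9.1)

```text
schema error: expected keys tx, ty, tz, wx, wy, wz
```

```bash
python3 - <<'E'
from h import *
f=shot('wrist','w1'); st()
i=f['color'][:,:,::-1].copy()
print([np.round(proj(f,p),0) for p in [(480,220,118),(480,280,118)]])
i=cv2.resize(i,(800,600),interpolation=cv2.INTER_CUBIC); cv2.imwrite('pics/w1b.png',i)
E
```

```text
{'time_s': 0.2, 'qpos': [71.6, 18.3, 89.7, 0.0, 72.0, -1.1], 'ee_pos': [170.8, 548.8, 213.5], 'ee_rot': [-179.9, -0.0, 162.7], 'force': [0.5, -0.1, -1.3], 'gripper_force': 0.0, 'gripper_width': 91.4}
[array([ 61., 524.]), array([110., 513.])]
```

View pics/w1b.png

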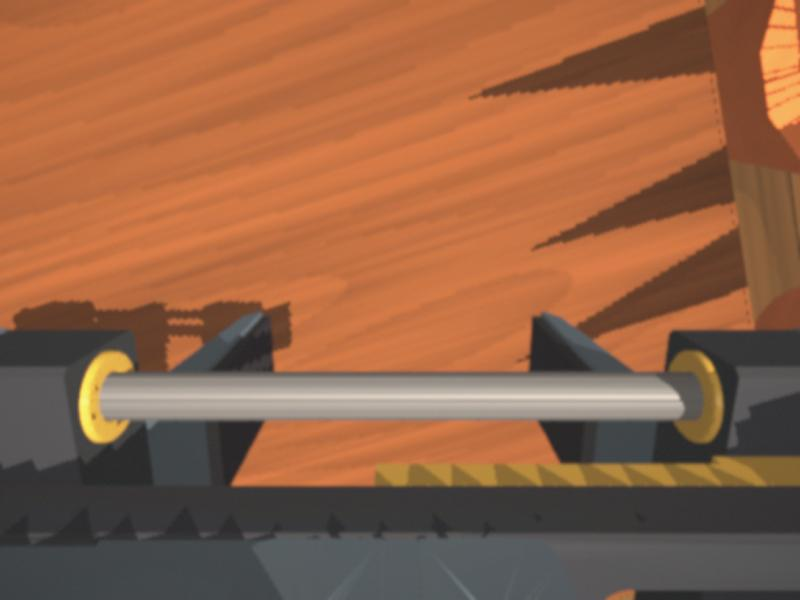

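```bash
python3 - <<'E'
from h import *
plan(cur(),down([410,250,300],180),12)
E
```

```text
12 rows: t cm [-2.381 -2.141 -0.72 ] w [-0.0001 -0.     -0.0251] max? ok
```

Emit:
move_arm(plan=[{"tx": -2.38, "ty": -2.14, "tz": -0.72, "wx": 0, "wy": 0, "wz": -0.025}, {"tx": -2.38, "ty": -2.14, "tz": -0.72, "wx": 0, "wy": 0, "wz": -0.025}, {"tx": -2.38, "ty": -2.14, "tz": -0.72, "wx": 0, "wy": 0, "wz": -0.025}, {"tx": -2.38, "ty": -2.14, "tz": -0.72, "wx": 0, "wy": 0, "wz": -0.025}, {"tx": -2.38, "ty": -2.14, "tz": -0.72, "wx": 0, "wy": 0, "wz": -0.025}, {"tx": -2.38, "ty": -2.14, "tz": -0.72, "wx": 0, "wy": 0, "wz": -0.025}, {"tx": -2.38, "ty": -2.14, "tz": -0.72, "wx": 0, "wy": 0, "wz": -0.025}, {"tx": -2.38, "ty": -2.14, "tz": -0.72, "wx": 0, "wy": 0, "wz": -0.025}, {"tx": -2.38, "ty": -2.14, "tz": -0.72, "wx": 0, "wy": 0, "wz": -0.025}, {"tx": -2.38, "ty": -2.14, "tz": -0.72, "wx": 0, "wy": 0, "wz": -0.025}, {"tx": -2.38, "ty": -2.14, "tz": -0.72, "wx": 0, "wy": 0, "wz": -0.025}, {"tx": -2.38, "ty": -2.14, "tz": -0.72, "wx": 0, "wy": 0, "wz": -0.025}], gripper=9.1)

```text
time_s: 1.2
ee_pos: [410.4, 248.6, 300.8]
ee_rot: [180.0, 0.0, 180.0]
force: [0.6, 0.6, 0.3]
gripper_width: 91.3
gripper_force: 0.0
```

```bash
python3 - <<'E'
from h import *
f=shot('wrist','w1'); st()
i=cv2.resize(f['color'][:,:,::-1],None,fx=2,fy=2,interpolation=cv2.INTER_CUBIC)[0:500,112:912]
print([np.round(proj(f,p),0) for p in [(480,220,118),(480,280,118)]])
cv2.imwrite('pics/w1b.png',i)
E
```

```text
{'time_s': 1.2, 'qpos': [29.5, 7.1, 91.9, -0.3, 80.8, -60.3], 'ee_pos': [415.1, 245.5, 302.0], 'ee_rot': [-179.8, 0.4, 179.8], 'force': [3.9, -2.1, 0.9], 'gripper_force': 0.0, 'gripper_width': 90.9}
[array([232., 228.]), array([284., 228.])]
```

View pics/w1b.png

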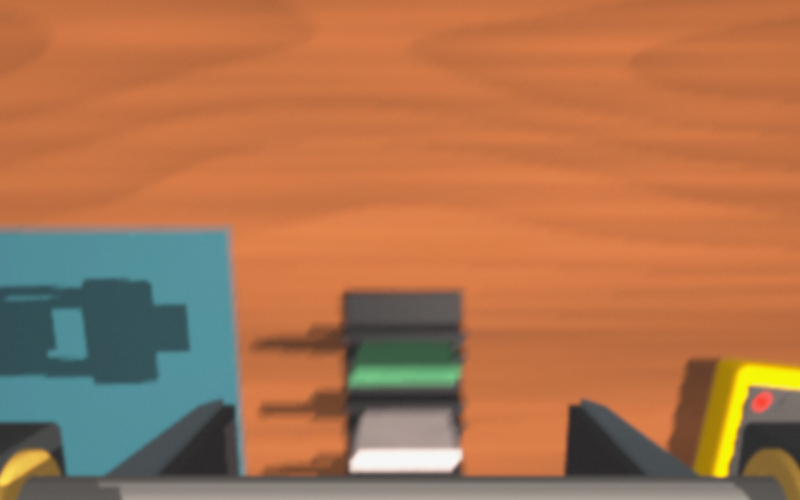

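```bash
python3 - <<'E'
from h import *
f=shot('wrist','w2'); st()
i=f['color'].astype(int)
m=((i.min(2)>200)).astype('uint8'); m[:190]=0; m[238:]=0
n,l,s,c=cv2.connectedComponentsWithStats(m); k=1+np.argmax(s[1:,4]); print(s[k],c[k])
print(i[215:242,258].tolist()); print(i[230,222:296].sum(1).tolist())
p=np.argwhere(l==k)[:,::-1]; print(cv2.minAreaRect(p.astype(np.float32)))
for q in cv2.boxPoints(cv2.minAreaRect(p.astype(np.float32))): print(q,onz(f,*q,118).round(1))
plan(cur(),down([545,250,240],180,42),12)
E
```

```text
{'time_s': 1.3, 'qpos': [29.7, 7.0, 92.0, -0.1, 80.8, -59.9], 'ee_pos': [412.8, 247.7, 301.2], 'ee_rot': [-180.0, 0.2, 179.6], 'force': [-0.7, 1.1, -0.7], 'gripper_force': 0.0, 'gripper_width': 91.0}
[238 218  53   8 413] [264.15254237 221.46246973]
[[170, 154, 147], [175, 158, 151], [209, 187, 178], [245, 238, 233], [247, 247, 247], [247, 247, 247], [247, 247, 247], [247, 247, 247], [247, 247, 247], [247, 247, 246], [233, 217, 208], [124, 110, 106], [58, 54, 53], [53, 51, 52], [68, 64, 65], [80, 73, 72], [93, 77, 72], [122, 82, 67], [155, 92, 65], [168, 99, 65], [170, 99, 65], [165, 97, 65], [146, 92, 68], [112, 85, 74], [95, 87, 83], [104, 98, 94], [122, 116, 110]]
[224, 224, 228, 225, 223, 227, 226, 227, 222, 224, 219, 211, 205, 208, 213, 216, 215, 213, 216, 218, 217, 219, 221, 220, 227, 220, 219, 223, 221, 223, 223, 225, 223, 225, 225, 227, 225, 225, 225, 230, 229, 230, 231, 229, 227, 229, 231, 233, 231, 232, 236, 234, 236, 233, 234, 235, 234, 234, 236, 237, 239, 238, 239, 239, 235, 238, 239, 239, 239, 254, 300, 356, 387, 398]
((264.0, 221.5), (7.0, 52.0), 90.0)
[238. 218.] [474.1 223.2 118. ]
[290. 218.] [474.2 283.  118. ]
[290. 225.] [482.7 283.2 118. ]
[238. 225.] [482.7 223.  118. ]
12 rows: t cm [-1.235  0.024  0.123] w [ 0.0002  0.0613 -0.0005] max? ok
```

```bash
python3 - <<'E'
from h import *
B=down([533,252,165],180,42)
plan(cur(),B,12)
E
```

```text
12 rows: t cm [-1.348  0.041  0.761] w [ 0.0002  0.0613 -0.0005] max? ok
```

Emit:
move_arm(plan=[{"tx": -1.35, "ty": 0.04, "tz": 0.76, "wx": 0, "wy": 0.061, "wz": -0.0005}, {"tx": -1.35, "ty": 0.04, "tz": 0.76, "wx": 0, "wy": 0.061, "wz": -0.0005}, {"tx": -1.35, "ty": 0.04, "tz": 0.76, "wx": 0, "wy": 0.061, "wz": -0.0005}, {"tx": -1.35, "ty": 0.04, "tz": 0.76, "wx": 0, "wy": 0.061, "wz": -0.0005}, {"tx": -1.35, "ty": 0.04, "tz": 0.76, "wx": 0, "wy": 0.061, "wz": -0.0005}, {"tx": -1.35, "ty": 0.04, "tz": 0.76, "wx": 0, "wy": 0.061, "wz": -0.0005}, {"tx": -1.35, "ty": 0.04, "tz": 0.76, "wx": 0, "wy": 0.061, "wz": -0.0005}, {"tx": -1.35, "ty": 0.04, "tz": 0.76, "wx": 0, "wy": 0.061, "wz": -0.0005}, {"tx": -1.35, "ty": 0.04, "tz": 0.76, "wx": 0, "wy": 0.061, "wz": -0.0005}, {"tx": -1.35, "ty": 0.04, "tz": 0.76, "wx": 0, "wy": 0.061, "wz": -0.0005}, {"tx": -1.35, "ty": 0.04, "tz": 0.76, "wx": 0, "wy": 0.061, "wz": -0.0005}, {"tx": -1.35, "ty": 0.04, "tz": 0.76, "wx": 0, "wy": 0.061, "wz": -0.0005}], gripper=9.1)

```text
time_s: 2.3
ee_pos: [530.1, 255.8, 163.0]
ee_rot: [179.9, -42.1, -179.7]
force: [0.7, 0.3, -0.4]
gripper_width: 90.9
gripper_force: 0.0
```

```bash
python3 - <<'E'
from h import *
f=shot('side','s1');f=shot('scene','c1'); st()
print(cur().round(2))
B=down([466.5,252,86],180,42)
plan(cur(),B,8)
i=cv2.imread('pics/s1.png')[110:260,120:320]
j=cv2.imread('pics/c1.png')[80:230,190:390]
cv2.imwrite('pics/m2.png',np.hstack([cv2.resize(k,(400,300),interpolation=cv2.INTER_CUBIC) for k in (i,j)]))
E
```

```text
{'time_s': 2.4, 'qpos': [17.9, 44.1, 64.8, 12.7, 111.6, -71.9], 'ee_pos': [529.8, 255.0, 158.1], 'ee_rot': [-179.9, -42.4, -179.9], 'force': [0.4, 0.2, -0.1], 'gripper_force': 0.0, 'gripper_width': 91.1}
[[ -0.74  -0.    -0.67 529.8 ]
 [ -0.     1.    -0.   254.99]
 [  0.67  -0.    -0.74 158.07]
 [  0.     0.     0.     1.  ]]
8 rows: t cm [-0.02  -0.035  1.199] w [-0.0004 -0.0009  0.0001] max? ok
```

View pics/m2.png

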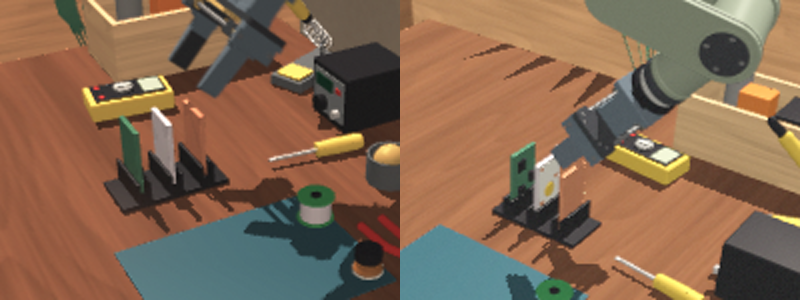

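Emit:
move_arm(plan=[{"tx": -0.02, "ty": -0.035, "tz": 1.2, "wx": 0, "wy": 0, "wz": 0}, {"tx": -0.02, "ty": -0.035, "tz": 1.2, "wx": 0, "wy": 0, "wz": 0}, {"tx": -0.02, "ty": -0.035, "tz": 1.2, "wx": 0, "wy": 0, "wz": 0}, {"tx": -0.02, "ty": -0.035, "tz": 1.2, "wx": 0, "wy": 0, "wz": 0}, {"tx": -0.02, "ty": -0.035, "tz": 1.2, "wx": 0, "wy": 0, "wz": 0}, {"tx": -0.02, "ty": -0.035, "tz": 1.2, "wx": 0, "wy": 0, "wz": 0}, {"tx": -0.02, "ty": -0.035, "tz": 1.2, "wx": 0, "wy": 0, "wz": 0}, {"tx": -0.02, "ty": -0.035, "tz": 1.2, "wx": 0, "wy": 0, "wz": 0}, {"tx": 0, "ty": 0, "tz": 0, "wx": 0, "wy": 0, "wz": 0}, {"tx": 0, "ty": 0, "tz": 0, "wx": 0, "wy": 0, "wz": 0}])

```text
time_s: 3.23
ee_pos: [466.4, 252.7, 92.8]
ee_rot: [179.8, -41.9, -179.6]
force: [-0.0, 0.3, 0.1]
gripper_width: 91.2
gripper_force: 0.0
```

```bash
python3 - <<'E'
from h import *
f=shot('wrist','w3'); st(); shot('scene','c2')
B=down([466.5,252,86],180,42)
plan(cur(),B,2)
i=cv2.imread('pics/w3.png')
j=cv2.imread('pics/c2.png')[110:230,200:360]
cv2.imwrite('pics/m3.png',np.hstack([cv2.resize(k,(400,300),interpolation=cv2.INTER_CUBIC) for k in (i,j)]))
E
```

```text
{'time_s': 3.3, 'qpos': [19.2, 41.7, 79.9, 12.8, 98.5, -73.8], 'ee_pos': [467.2, 252.7, 92.8], 'ee_rot': [179.8, -41.8, -179.6], 'force': [-0.3, -0.4, -0.5], 'gripper_force': 0.0, 'gripper_width': 91.2}
2 rows: t cm [-0.185 -0.034  0.285] w [-0.0003  0.0019  0.0025] max? ok
```

View pics/m3.png

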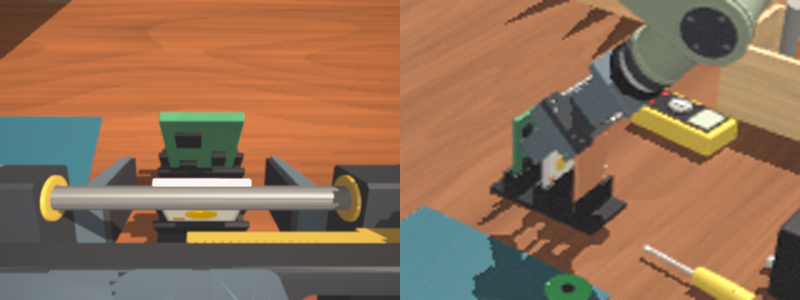

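Emit:
move_arm(plan=[{"tx": -0.18, "ty": -0.03, "tz": 0.28, "wx": 0, "wy": 0, "wz": 0}, {"tx": -0.18, "ty": -0.03, "tz": 0.28, "wx": 0, "wy": 0, "wz": 0}, {"tx": 0, "ty": 0, "tz": 0, "wx": 0, "wy": 0, "wz": 0}])

```text
time_s: 3.58
ee_pos: [466.0, 251.4, 84.5]
ee_rot: [179.9, -42.0, -179.7]
force: [0.1, 0.6, 0.2]
gripper_width: 91.1
gripper_force: 0.0
```

Emit:
move_arm(plan=[{"tx": 0, "ty": 0, "tz": 0, "wx": 0, "wy": 0, "wz": 0}, {"tx": 0, "ty": 0, "tz": 0, "wx": 0, "wy": 0, "wz": 0}, {"tx": 0, "ty": 0, "tz": 0, "wx": 0, "wy": 0, "wz": 0}, {"tx": 0, "ty": 0, "tz": 0, "wx": 0, "wy": 0, "wz": 0}, {"tx": 0, "ty": 0, "tz": 0, "wx": 0, "wy": 0, "wz": 0}, {"tx": 0, "ty": 0, "tz": 0, "wx": 0, "wy": 0, "wz": 0}, {"tx": 0, "ty": 0, "tz": 0, "wx": 0, "wy": 0, "wz": 0}, {"tx": 0, "ty": 0, "tz": 0, "wx": 0, "wy": 0, "wz": 0}], gripper=4.5, force=30)

```text
time_s: 4.25
ee_pos: [466.0, 251.8, 85.0]
ee_rot: [179.8, -41.9, -179.7]
force: [0.5, 0.8, 0.4]
gripper_width: 60.0
gripper_force: 30.0
```

```bash
python3 - <<'E'
from h import *
st(); print(cur().round(3))
A=cur(); B=A.copy(); B[2,3]+=90; plan(A,B,12)
A=B; C=down([560,60,200],180,-30); plan(A,C,12)
E
```

```text
{'time_s': 4.2, 'qpos': [19.2, 42.1, 80.4, 12.8, 97.7, -74.0], 'ee_pos': [466.0, 251.8, 85.0], 'ee_rot': [179.8, -41.9, -179.7], 'force': [0.5, 0.8, 0.4], 'gripper_force': 30.0, 'gripper_width': 60.0}
[[-7.44000e-01 -4.00000e-03 -6.68000e-01  4.66022e+02]
 [-4.00000e-03  1.00000e+00 -0.00000e+00  2.51799e+02]
 [ 6.68000e-01  3.00000e-03 -7.44000e-01  8.50060e+01]
 [ 0.00000e+00  0.00000e+00  0.00000e+00  1.00000e+00]]
12 rows: t cm [ 0.501  0.002 -0.558] w [0. 0. 0.] max? ok
12 rows: t cm [-0.788 -1.6   -0.351] w [ 0.0002 -0.1046  0.0003] max? ok
```

Emit:
move_arm(plan=[{"tx": 0.33, "ty": 0, "tz": -0.37, "wx": 0, "wy": 0, "wz": 0}, {"tx": 0.67, "ty": 0, "tz": -0.74, "wx": 0, "wy": 0, "wz": 0}, {"tx": 0.8, "ty": 0, "tz": -0.89, "wx": 0, "wy": 0, "wz": 0}, {"tx": 0.8, "ty": 0, "tz": -0.89, "wx": 0, "wy": 0, "wz": 0}, {"tx": 0.8, "ty": 0, "tz": -0.89, "wx": 0, "wy": 0, "wz": 0}, {"tx": 0.8, "ty": 0, "tz": -0.89, "wx": 0, "wy": 0, "wz": 0}, {"tx": 0.8, "ty": 0, "tz": -0.89, "wx": 0, "wy": 0, "wz": 0}, {"tx": 0.8, "ty": 0, "tz": -0.89, "wx": 0, "wy": 0, "wz": 0}, {"tx": 0.8, "ty": 0, "tz": -0.89, "wx": 0, "wy": 0, "wz": 0}, {"tx": 0.8, "ty": 0, "tz": -0.89, "wx": 0, "wy": 0, "wz": 0}, {"tx": 0.8, "ty": 0, "tz": -0.89, "wx": 0, "wy": 0, "wz": 0}, {"tx": 0.8, "ty": 0, "tz": -0.89, "wx": 0, "wy": 0, "wz": 0}], force=45)

```text
time_s: 5.25
ee_pos: [465.9, 251.3, 220.7]
ee_rot: [179.8, -41.9, -179.7]
force: [0.3, 0.3, -2.0]
gripper_width: 59.4
gripper_force: 44.9
```

```bash
python3 - <<'E'
from h import *
st(); A=cur(); B=A.copy(); B[:3,3]=[470,130,230]; plan(A,B,6)
# module in tool at the grasp (upright then): centre (479,252,63), x->world x, z up
G=T([466,251.8,85],[179.8,-41.9,-179.7]); M=np.eye(4); M[:3,3]=[479,252,63]
rel=np.linalg.inv(G)@M; np.save('rel.npy',rel)
# target: module tilted phi=18, low end at x+ touching the mat z=3
phi=np.radians(18)
R=Ro.from_euler('y',-(90-18),degrees=True).as_matrix()
for low,tag in ((30,'pre'),(1,'touch')):
    # low corner local: z=-55, x=-4
    c=R@np.array([-4,0,-55.]); Mt=np.eye(4); Mt[:3,:3]=R; Mt[:3,3]=[470,20,3+low-c[2]]
    Tt=Mt@np.linalg.inv(rel); np.save(tag+'.npy',Tt); print(tag,Tt.round(2).tolist(), Mt[:3,3])
    if tag=='pre': plan(B,Tt,12)
E
```

```text
{'time_s': 5.2, 'qpos': [19.1, 35.7, 72.0, 13.6, 112.1, -70.6], 'ee_pos': [465.9, 251.3, 220.7], 'ee_rot': [179.8, -41.9, -179.7], 'force': [0.3, 0.3, -2.0], 'gripper_force': 44.9, 'gripper_width': 59.4}
6 rows: t cm [ 0.061 -2.021 -0.159] w [ 0. -0.  0.] max? ok
pre [[-0.87, -0.0, 0.5, 445.06], [-0.0, 1.0, -0.0, 19.8], [-0.5, -0.0, -0.87, 48.23], [0.0, 0.0, 0.0, 1.0]] [470.          20.          53.80016076]
12 rows: t cm [-0.028 -0.918  1.634] w [ 4.000e-04 -1.048e-01  1.000e-04] max? ok
touch [[-0.87, -0.0, 0.5, 445.06], [-0.0, 1.0, -0.0, 19.8], [-0.5, -0.0, -0.87, 19.23], [0.0, 0.0, 0.0, 1.0]] [470.          20.          24.80016076]
```

Emit:
move_arm(plan=[{"tx": 0.06, "ty": -2.02, "tz": -0.16, "wx": 0, "wy": 0, "wz": 0}, {"tx": 0.06, "ty": -2.02, "tz": -0.16, "wx": 0, "wy": 0, "wz": 0}, {"tx": 0.06, "ty": -2.02, "tz": -0.16, "wx": 0, "wy": 0, "wz": 0}, {"tx": 0.06, "ty": -2.02, "tz": -0.16, "wx": 0, "wy": 0, "wz": 0}, {"tx": 0.06, "ty": -2.02, "tz": -0.16, "wx": 0, "wy": 0, "wz": 0}, {"tx": 0.06, "ty": -2.02, "tz": -0.16, "wx": 0, "wy": 0, "wz": 0}])

```text
time_s: 5.75
ee_pos: [470.1, 129.2, 229.5]
ee_rot: [179.8, -41.9, -179.7]
force: [0.9, -0.0, -2.1]
gripper_width: 59.4
gripper_force: 44.9
```

Emit:
move_arm(plan=[{"tx": -0.03, "ty": -0.92, "tz": 1.63, "wx": 0, "wy": -0.105, "wz": 0}, {"tx": -0.03, "ty": -0.92, "tz": 1.63, "wx": 0, "wy": -0.105, "wz": 0}, {"tx": -0.03, "ty": -0.92, "tz": 1.63, "wx": 0, "wy": -0.105, "wz": 0}, {"tx": -0.03, "ty": -0.92, "tz": 1.63, "wx": 0, "wy": -0.105, "wz": 0}, {"tx": -0.03, "ty": -0.92, "tz": 1.63, "wx": 0, "wy": -0.105, "wz": 0}, {"tx": -0.03, "ty": -0.92, "tz": 1.63, "wx": 0, "wy": -0.105, "wz": 0}, {"tx": -0.03, "ty": -0.92, "tz": 1.63, "wx": 0, "wy": -0.105, "wz": 0}, {"tx": -0.03, "ty": -0.92, "tz": 1.63, "wx": 0, "wy": -0.105, "wz": 0}, {"tx": -0.03, "ty": -0.92, "tz": 1.63, "wx": 0, "wy": -0.105, "wz": 0}, {"tx": -0.03, "ty": -0.92, "tz": 1.63, "wx": 0, "wy": -0.105, "wz": 0}])

```text
time_s: 6.58
ee_pos: [431.9, 38.6, 78.8]
ee_rot: [179.9, 18.0, -179.9]
force: [0.5, -0.5, -1.9]
gripper_width: 59.4
gripper_force: 44.9
```

```bash
python3 - <<'E'
from h import *
shot('side','s2'); st(); shot('scene','c3')
plan(cur(),np.load('pre.npy'),4); plan(np.load('pre.npy'),np.load('touch.npy'),6)
i=cv2.imread('pics/s2.png')[130:290,150:363]
j=cv2.imread('pics/c3.png')[110:270,150:363]
cv2.imwrite('pics/m4.png',np.hstack([cv2.resize(k,(400,300),interpolation=cv2.INTER_CUBIC) for k in (i,j)]))
E
```

```text
{'time_s': 6.6, 'qpos': [4.4, 7.2, 132.3, -3.1, 23.1, -83.0], 'ee_pos': [424.2, 37.4, 73.7], 'ee_rot': [179.9, 17.4, -179.9], 'force': [-6.4, 0.4, -4.9], 'gripper_force': 44.9, 'gripper_width': 59.6}
4 rows: t cm [-0.222 -0.45   0.805] w [ 0.0006 -0.0572 -0.0007] max? ok
6 rows: t cm [0.242 0.001 0.418] w [ 0. -0. -0.] max? ok
```

View pics/m4.png

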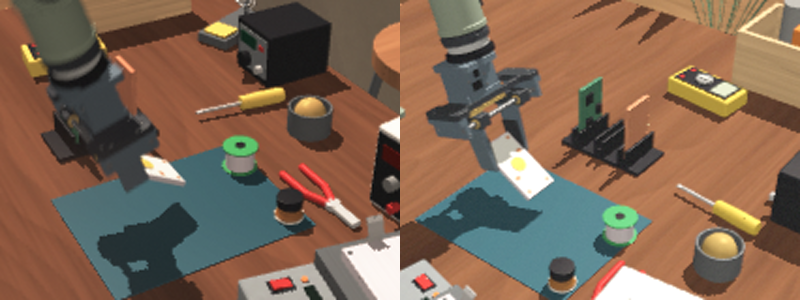

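```bash
python3 - <<'E'
from h import *
P=np.load('pre.npy'); P[0,3]+=25; Q=np.load('touch.npy'); Q[0,3]+=25
plan(cur(),P,6); plan(P,Q,8)
E
```

```text
6 rows: t cm [-0.529 -0.301  0.697] w [ 0.0004 -0.0381 -0.0004] max? ok
8 rows: t cm [0.182 0.001 0.314] w [ 0. -0. -0.] max? ok
```

Emit:
move_arm(plan=[{"tx": -0.53, "ty": -0.3, "tz": 0.7, "wx": 0, "wy": -0.038, "wz": 0}, {"tx": -0.53, "ty": -0.3, "tz": 0.7, "wx": 0, "wy": -0.038, "wz": 0}, {"tx": -0.53, "ty": -0.3, "tz": 0.7, "wx": 0, "wy": -0.038, "wz": 0}, {"tx": -0.53, "ty": -0.3, "tz": 0.7, "wx": 0, "wy": -0.038, "wz": 0}, {"tx": -0.53, "ty": -0.3, "tz": 0.7, "wx": 0, "wy": -0.038, "wz": 0}, {"tx": -0.53, "ty": -0.3, "tz": 0.7, "wx": 0, "wy": -0.038, "wz": 0}, {"tx": 0, "ty": 0, "tz": 0, "wx": 0, "wy": 0, "wz": 0}, {"tx": 0, "ty": 0, "tz": 0, "wx": 0, "wy": 0, "wz": 0}])

```text
time_s: 7.35
ee_pos: [482.1, 23.3, 64.9]
ee_rot: [-179.7, 29.8, -179.8]
force: [-0.7, 0.2, -1.5]
gripper_width: 59.3
gripper_force: 44.9
```

```bash
python3 - <<'E'
from h import *
st(); Q=np.load('touch.npy'); Q[0,3]+=25
plan(cur(),Q,8)
E
```

```text
{'time_s': 7.4, 'qpos': [2.4, 11.0, 136.4, -26.5, 3.1, -61.6], 'ee_pos': [482.1, 23.3, 64.9], 'ee_rot': [-179.7, 29.8, -179.8], 'force': [-0.7, 0.2, -1.5], 'gripper_force': 44.9, 'gripper_width': 59.3}
8 rows: t cm [ 0.415 -0.041  0.42 ] w [-0.0005 -0.0007 -0.0002] max? ok
```

```bash
python3 - <<'E'
from h import *
rel=np.load('rel.npy')
def tgt(phi,low,x,y=17):
    R=Ro.from_euler('y',-(90-phi),degrees=True).as_matrix(); c=R@np.array([-4,0,-55.]); M=np.eye(4); M[:3,:3]=R
    M[:3,3]=[x,y,3+low-c[2]]; return M@np.linalg.inv(rel)
print(cur()@rel)
A=tgt(32,12,515); B=tgt(32,0,515); print(A[:3,3],B[:3,3])
plan(cur(),A,6); plan(A,B,4)
for n,p in (('spool',(434,325)),('jar',(475,368))): print(n,onz(load('side0'),p[0]/1.5625,p[1]/1.5625,37).round())
E
```

```text
[[ 3.14255989e-01  3.34087566e-03 -9.49332403e-01  5.07079505e+02]
 [ 1.38894162e-03  9.99991119e-01  3.97893215e-03  2.34171556e+01]
 [ 9.49337266e-01 -2.56897054e-03  3.14248558e-01  7.03323590e+01]
 [ 0.00000000e+00  0.00000000e+00  0.00000000e+00  1.00000000e+00]]
[489.45399145  16.8         48.17135048] [489.45399145  16.8         36.17135048]
6 rows: t cm [ 0.002 -0.107  0.306] w [-0.0008  0.0398 -0.0003] max? ok
4 rows: t cm [0.083 0.    0.288] w [ 0.  0. -0.] max? ok
spool [630.  71.  37.]
jar [624. -69.  37.]
```

Emit:
move_arm(plan=[{"tx": 0, "ty": -0.1, "tz": 0.1, "wx": 0, "wy": 0.04, "wz": 0}, {"tx": 0, "ty": -0.1, "tz": 0.2, "wx": 0, "wy": 0.04, "wz": 0}, {"tx": 0, "ty": -0.1, "tz": 0.3, "wx": 0, "wy": 0.04, "wz": 0}, {"tx": 0, "ty": -0.1, "tz": 0.4, "wx": 0, "wy": 0.04, "wz": 0}, {"tx": 0, "ty": -0.1, "tz": 0.4, "wx": 0, "wy": 0.04, "wz": 0}, {"tx": 0, "ty": -0.1, "tz": 0.4, "wx": 0, "wy": 0.04, "wz": 0}, {"tx": 0, "ty": 0, "tz": 0, "wx": 0, "wy": 0, "wz": 0}, {"tx": 0, "ty": 0, "tz": 0, "wx": 0, "wy": 0, "wz": 0}])

```text
time_s: 8.02
ee_pos: [487.9, 16.9, 48.1]
ee_rot: [-179.7, 17.0, -180.0]
force: [-0.3, -0.1, -2.1]
gripper_width: 59.9
gripper_force: 44.9
```

```bash
cat >> h.py <<'E'
rel=np.load('rel.npy')
def tgt(phi,low,x,y=17):
    R=Ro.from_euler('y',-(90-phi),degrees=True).as_matrix(); c=R@np.array([-4,0,-55.]); M=np.eye(4); M[:3,:3]=R
    M[:3,3]=[x,y,3+low-c[2]]; return M@np.linalg.inv(rel)
E
python3 - <<'E'
from h import *
st(); print(cur()@rel@[-4,0,-55,1]); plan(cur(),tgt(32,0,515),4)
E
```

```text
{'time_s': 8.0, 'qpos': [1.1, 14.9, 126.9, -1.8, 21.3, -87.3], 'ee_pos': [487.9, 16.9, 48.1], 'ee_rot': [-179.7, 17.0, -180.0], 'force': [-0.3, -0.1, -2.1], 'gripper_force': 44.9, 'gripper_width': 59.9}
[558.4761284   16.52086532  15.9908955    1.        ]
4 rows: t cm [ 0.049 -0.     0.297] w [-0.0015  0.0038 -0.001 ] max? ok
```

Emit:
move_arm(plan=[{"tx": 0.09, "ty": 0, "tz": 0.29, "wx": 0, "wy": 0, "wz": 0}, {"tx": 0.09, "ty": 0, "tz": 0.29, "wx": 0, "wy": 0, "wz": 0}, {"tx": 0.09, "ty": 0, "tz": 0.29, "wx": 0, "wy": 0, "wz": 0}, {"tx": 0.09, "ty": 0, "tz": 0.29, "wx": 0, "wy": 0, "wz": 0}, {"tx": 0.09, "ty": 0, "tz": 0.29, "wx": 0, "wy": 0, "wz": 0}, {"tx": 0, "ty": 0, "tz": 0, "wx": 0, "wy": 0, "wz": 0}], force=10)

```text
time_s: 8.52
ee_pos: [486.5, 16.3, 32.0]
ee_rot: [-179.6, 16.9, -180.0]
force: [-0.8, -0.2, -1.0]
gripper_width: 59.8
gripper_force: 10.0
```

Emit:
move_arm(plan=[{"tx": 0.09, "ty": 0, "tz": 0.29, "wx": 0, "wy": 0, "wz": 0}, {"tx": 0.09, "ty": 0, "tz": 0.29, "wx": 0, "wy": 0, "wz": 0}, {"tx": 0.09, "ty": 0, "tz": 0.29, "wx": 0, "wy": 0, "wz": 0}, {"tx": 0.09, "ty": 0, "tz": 0.29, "wx": 0, "wy": 0, "wz": 0}, {"tx": 0, "ty": 0, "tz": 0, "wx": 0, "wy": 0, "wz": 0}], force=5)

```text
time_s: 8.93
ee_pos: [486.7, 16.1, 19.7]
ee_rot: [-179.6, 16.9, -180.0]
force: [-0.1, -0.3, -1.7]
gripper_width: 59.8
gripper_force: 5.0
```

Emit:
move_arm(plan=[{"tx": 0.09, "ty": 0, "tz": 0.29, "wx": 0, "wy": 0, "wz": 0}, {"tx": 0.09, "ty": 0, "tz": 0.29, "wx": 0, "wy": 0, "wz": 0}, {"tx": 0, "ty": 0, "tz": 0, "wx": 0, "wy": 0, "wz": 0}])

```text
time_s: 9.18
ee_pos: [486.8, 16.1, 13.7]
ee_rot: [-179.6, 16.9, -180.0]
force: [-0.3, -0.7, -0.2]
gripper_width: 59.8
gripper_force: 5.0
```

Emit:
move_arm(plan=[{"tx": 0, "ty": 0, "tz": 0, "wx": 0, "wy": 0, "wz": 0}, {"tx": 0, "ty": 0, "tz": 0, "wx": 0, "wy": 0, "wz": 0}, {"tx": 0, "ty": 0, "tz": 0, "wx": 0, "wy": 0, "wz": 0}, {"tx": 0, "ty": 0, "tz": 0, "wx": 0, "wy": 0, "wz": 0}, {"tx": 0, "ty": 0, "tz": 0, "wx": 0, "wy": 0, "wz": 0}, {"tx": 0, "ty": 0, "tz": 0, "wx": 0, "wy": 0, "wz": 0}], gripper=9.1)

```text
time_s: 9.68
ee_pos: [486.9, 16.1, 14.4]
ee_rot: [-179.6, 16.9, -180.0]
force: [-0.3, -0.0, -0.6]
gripper_width: 90.9
gripper_force: 0.0
```

```bash
python3 - <<'E'
from h import *
st(); shot('side','s3'); shot('scene','c4')
A=cur(); B=down([560,17,220],180); C=A.copy(); C[2,3]+=80; plan(A,C,4); plan(C,B,12)
i=cv2.imread('pics/s3.png')[170:290,150:310]
j=cv2.imread('pics/c4.png')[170:290,150:310]
cv2.imwrite('pics/m5.png',np.hstack([cv2.resize(k,(400,300),interpolation=cv2.INTER_CUBIC) for k in (i,j)]))
E
```

```text
{'time_s': 9.7, 'qpos': [1.0, 18.5, 129.2, -2.7, 15.4, -86.4], 'ee_pos': [486.9, 16.1, 14.4], 'ee_rot': [-179.6, 16.9, -180.0], 'force': [-0.3, -0.0, -0.6], 'gripper_force': 0.0, 'gripper_width': 90.9}
4 rows: t cm [-0.583 -0.014 -1.913] w [-0.  0.  0.] max? ok
12 rows: t cm [-0.771  0.004 -0.94 ] w [-0.0006  0.0246 -0.0001] max? ok
```

View pics/m5.png

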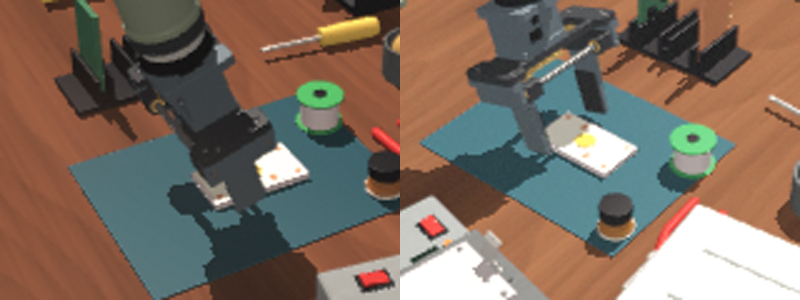

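Emit:
move_arm(plan=[{"tx": -0.58, "ty": 0, "tz": -1.91, "wx": 0, "wy": 0, "wz": 0}, {"tx": -0.58, "ty": 0, "tz": -1.91, "wx": 0, "wy": 0, "wz": 0}, {"tx": -0.58, "ty": 0, "tz": -1.91, "wx": 0, "wy": 0, "wz": 0}, {"tx": -0.58, "ty": 0, "tz": -1.91, "wx": 0, "wy": 0, "wz": 0}])

```text
time_s: 10.12
ee_pos: [486.5, 16.7, 94.9]
ee_rot: [-179.6, 16.9, -180.0]
force: [0.8, 0.5, -0.5]
gripper_width: 91.1
gripper_force: 0.0
```

Emit:
move_arm(plan=[{"tx": -0.77, "ty": 0, "tz": -0.94, "wx": 0, "wy": 0.025, "wz": 0}, {"tx": -0.77, "ty": 0, "tz": -0.94, "wx": 0, "wy": 0.025, "wz": 0}, {"tx": -0.77, "ty": 0, "tz": -0.94, "wx": 0, "wy": 0.025, "wz": 0}, {"tx": -0.77, "ty": 0, "tz": -0.94, "wx": 0, "wy": 0.025, "wz": 0}, {"tx": -0.77, "ty": 0, "tz": -0.94, "wx": 0, "wy": 0.025, "wz": 0}, {"tx": -0.77, "ty": 0, "tz": -0.94, "wx": 0, "wy": 0.025, "wz": 0}, {"tx": -0.77, "ty": 0, "tz": -0.94, "wx": 0, "wy": 0.025, "wz": 0}, {"tx": -0.77, "ty": 0, "tz": -0.94, "wx": 0, "wy": 0.025, "wz": 0}, {"tx": -0.77, "ty": 0, "tz": -0.94, "wx": 0, "wy": 0.025, "wz": 0}, {"tx": -0.77, "ty": 0, "tz": -0.94, "wx": 0, "wy": 0.025, "wz": 0}, {"tx": -0.77, "ty": 0, "tz": -0.94, "wx": 0, "wy": 0.025, "wz": 0}, {"tx": -0.77, "ty": 0, "tz": -0.94, "wx": 0, "wy": 0.025, "wz": 0}])

```text
time_s: 11.12
ee_pos: [560.1, 17.4, 220.0]
ee_rot: [-179.6, -0.3, 179.9]
force: [0.1, -0.8, -0.2]
gripper_width: 90.8
gripper_force: 0.0
```

Emit:
move_arm(plan=[{"tx": 0, "ty": 0, "tz": 0, "wx": 0, "wy": 0, "wz": 0}, {"tx": 0, "ty": 0, "tz": 0, "wx": 0, "wy": 0, "wz": 0}])

```text
time_s: 11.28
ee_pos: [560.2, 17.4, 219.2]
ee_rot: [-179.6, -0.2, 179.9]
force: [0.9, 0.6, -0.3]
gripper_width: 91.1
gripper_force: 0.0
```

```bash
cat >> h.py <<'E'
def white(f,z,box=(0,0,512,384),thr=150,show=True):
    i=f['color'].astype(int); m=((i.min(2)>thr)&(i.max(2)-i.min(2)<60)).astype('uint8')
    k=np.zeros_like(m); x0,y0,x1,y1=box; k[y0:y1,x0:x1]=m[y0:y1,x0:x1]
    n,l,s,c=cv2.connectedComponentsWithStats(k); b=1+np.argmax(s[1:,4])
    ct,_=cv2.findContours((l==b).astype('uint8'),0,1); ct=max(ct,key=cv2.contourArea)[:,0].astype(float)
    P=np.array([onz(f,u,v,z)[:2] for u,v in ct]).astype(np.float32)
    r=cv2.minAreaRect(P); print('bbox',s[b],'rect mm',np.round(r[0],1),np.round(r[1],1),round(r[2],1)); return P,r
E
python3 - <<'E'
from h import *
f=shot('wrist','w4'); st()
P,r=white(f,11)
print([np.round(proj(f,(x,y,11))) for x in (450,560) for y in (-15,45)])
E
```

```text
{'time_s': 11.3, 'qpos': [0.8, 16.9, 91.0, -0.4, 72.4, -88.9], 'ee_pos': [559.2, 17.4, 218.7], 'ee_rot': [-179.6, -0.3, 179.9], 'force': [-1.5, -0.6, -0.4], 'gripper_force': 0.0, 'gripper_width': 91.0}
bbox [ 229   72   56  100 4926] rect mm [511.1  15.9] [ 61.7 111.4] 89.8
[array([229.,  67.]), array([283.,  67.]), array([231., 165.]), array([281., 165.])]
```

```bash
python3 - <<'E'
from h import *
A=cur(); B=down([511,16,50],180); C=down([511,16,6],180); plan(A,B,10); plan(B,C,5)
E
```

```text
10 rows: t cm [ 0.477 -0.008  1.689] w [-0.0007 -0.0006 -0.0002] max? ok
5 rows: t cm [ 0.   -0.    0.88] w [-0. -0. -0.] max? ok
```

Emit:
move_arm(plan=[{"tx": 0.48, "ty": -0.01, "tz": 1.69, "wx": -0.0007, "wy": -0.0005, "wz": 0}, {"tx": 0.48, "ty": -0.01, "tz": 1.69, "wx": -0.0007, "wy": -0.0005, "wz": 0}, {"tx": 0.48, "ty": -0.01, "tz": 1.69, "wx": -0.0007, "wy": -0.0005, "wz": 0}, {"tx": 0.48, "ty": -0.01, "tz": 1.69, "wx": -0.0007, "wy": -0.0005, "wz": 0}, {"tx": 0.48, "ty": -0.01, "tz": 1.69, "wx": -0.0007, "wy": -0.0005, "wz": 0}, {"tx": 0.48, "ty": -0.01, "tz": 1.69, "wx": -0.0007, "wy": -0.0005, "wz": 0}, {"tx": 0.48, "ty": -0.01, "tz": 1.69, "wx": -0.0007, "wy": -0.0005, "wz": 0}, {"tx": 0.48, "ty": -0.01, "tz": 1.69, "wx": -0.0007, "wy": -0.0005, "wz": 0}, {"tx": 0.48, "ty": -0.01, "tz": 1.69, "wx": -0.0007, "wy": -0.0005, "wz": 0}, {"tx": 0.48, "ty": -0.01, "tz": 1.69, "wx": -0.0007, "wy": -0.0005, "wz": 0}, {"tx": 0, "ty": 0, "tz": 0, "wx": 0, "wy": 0, "wz": 0}, {"tx": 0, "ty": 0, "tz": 0, "wx": 0, "wy": 0, "wz": 0}])

```text
time_s: 12.33
ee_pos: [509.9, 15.8, 50.0]
ee_rot: [-180.0, -0.1, 179.9]
force: [0.7, 0.4, -0.6]
gripper_width: 91.0
gripper_force: 0.0
```

```bash
python3 - <<'E'
from h import *
st(); plan(cur(),down([511,16,6],180),6)
E
```

```text
{'time_s': 12.3, 'qpos': [0.5, 22.1, 110.9, -0.0, 47.1, -89.4], 'ee_pos': [509.9, 15.8, 50.0], 'ee_rot': [-180.0, -0.1, 179.9], 'force': [0.7, 0.4, -0.6], 'gripper_force': 0.0, 'gripper_width': 91.0}
6 rows: t cm [-0.02   0.003  0.734] w [-0.     -0.0004 -0.0003] max? ok
```

Emit:
move_arm(plan=[{"tx": -0.02, "ty": 0, "tz": 0.73, "wx": 0, "wy": 0, "wz": 0}, {"tx": -0.02, "ty": 0, "tz": 0.73, "wx": 0, "wy": 0, "wz": 0}, {"tx": -0.02, "ty": 0, "tz": 0.73, "wx": 0, "wy": 0, "wz": 0}, {"tx": -0.02, "ty": 0, "tz": 0.73, "wx": 0, "wy": 0, "wz": 0}, {"tx": -0.02, "ty": 0, "tz": 0.73, "wx": 0, "wy": 0, "wz": 0}, {"tx": -0.02, "ty": 0, "tz": 0.73, "wx": 0, "wy": 0, "wz": 0}, {"tx": 0, "ty": 0, "tz": 0, "wx": 0, "wy": 0, "wz": 0}, {"tx": 0, "ty": 0, "tz": 0, "wx": 0, "wy": 0, "wz": 0}])

```text
time_s: 13.0
ee_pos: [512.5, 15.8, 6.2]
ee_rot: [-180.0, -0.0, 179.9]
force: [0.3, 0.5, 1.3]
gripper_width: 91.1
gripper_force: 0.0
```

Emit:
move_arm(plan=[{"tx": 0, "ty": 0, "tz": 0, "wx": 0, "wy": 0, "wz": 0}, {"tx": 0, "ty": 0, "tz": 0, "wx": 0, "wy": 0, "wz": 0}, {"tx": 0, "ty": 0, "tz": 0, "wx": 0, "wy": 0, "wz": 0}, {"tx": 0, "ty": 0, "tz": 0, "wx": 0, "wy": 0, "wz": 0}, {"tx": 0, "ty": 0, "tz": 0, "wx": 0, "wy": 0, "wz": 0}, {"tx": 0, "ty": 0, "tz": 0, "wx": 0, "wy": 0, "wz": 0}, {"tx": 0, "ty": 0, "tz": 0, "wx": 0, "wy": 0, "wz": 0}], gripper=4.5, force=40)

```text
time_s: 13.58
ee_pos: [513.0, 15.9, 7.1]
ee_rot: [180.0, 0.1, 179.9]
force: [0.2, 0.7, 1.1]
gripper_width: 59.1
gripper_force: 40.0
```

```bash
python3 - <<'E'
from h import *
st(); A=cur(); B=A.copy(); B[2,3]+=30; C=down([512,12,260],170); plan(A,B,4); plan(B,C,10)
# hot plate from fixed cams, platen white region
for n,b in (('scene0',(125,255,205,320)),('side0',(325,250,400,305))): white(load(n),90,b,170)
E
```

```text
{'time_s': 13.6, 'qpos': [0.5, 25.8, 113.1, 0.0, 41.1, -89.4], 'ee_pos': [513.0, 15.9, 7.1], 'ee_rot': [180.0, 0.1, 179.9], 'force': [0.2, 0.7, 1.1], 'gripper_force': 40.0, 'gripper_width': 59.1}
4 rows: t cm [-0.001  0.    -0.75 ] w [ 0.  0. -0.] max? ok
10 rows: t cm [ 0.005 -0.039 -2.229] w [0.     0.0001 0.0173] max? ok
bbox [ 133  266   64   48 1466] rect mm [ 612.3 -291. ] [117.4  87.1] 79.1
bbox [ 332  255   61   43 1340] rect mm [ 612.2 -294.1] [111.1  85. ] 78.9
```

Emit:
move_arm(plan=[{"tx": 0, "ty": 0, "tz": -0.5, "wx": 0, "wy": 0, "wz": 0}, {"tx": 0, "ty": 0, "tz": -1.0, "wx": 0, "wy": 0, "wz": 0}, {"tx": 0, "ty": 0, "tz": -2.0, "wx": 0, "wy": 0, "wz": 0}, {"tx": 0, "ty": 0, "tz": -3.0, "wx": 0, "wy": 0, "wz": 0}, {"tx": 0, "ty": 0, "tz": -3.5, "wx": 0, "wy": 0, "wz": 0}, {"tx": 0, "ty": 0, "tz": -3.5, "wx": 0, "wy": 0, "wz": 0}, {"tx": 0, "ty": 0, "tz": -3.5, "wx": 0, "wy": 0, "wz": 0}, {"tx": 0, "ty": 0, "tz": -3.5, "wx": 0, "wy": 0, "wz": 0}, {"tx": 0, "ty": 0, "tz": -3.5, "wx": 0, "wy": 0, "wz": 0}, {"tx": 0, "ty": 0, "tz": -3.0, "wx": 0, "wy": 0, "wz": 0}, {"tx": 0, "ty": 0, "tz": -2.0, "wx": 0, "wy": 0, "wz": 0}, {"tx": 0, "ty": 0, "tz": -1.0, "wx": 0, "wy": 0, "wz": 0}], force=45)

```text
time_s: 14.58
ee_pos: [513.3, 15.8, 310.9]
ee_rot: [180.0, 0.4, 179.9]
force: [1.0, -0.6, -2.4]
gripper_width: 59.7
gripper_force: 45.0
```

```bash
python3 - <<'E'
from h import *
st(); A=cur(); B=down([587,-420,300],79); plan(A,B,24)
L=np.real(logm(np.linalg.inv(A)@B)); print([(A@expm(L*s))[:3,3].round() for s in (.25,.5,.75)])
E
```

```text
{'time_s': 14.6, 'qpos': [0.5, 9.8, 87.4, -0.0, 82.5, -89.4], 'ee_pos': [513.3, 15.8, 310.9], 'ee_rot': [180.0, 0.4, 179.9], 'force': [1.0, -0.6, -2.4], 'gripper_force': 45.0, 'gripper_width': 59.7}
24 rows: t cm [-1.784 -1.113  0.05 ] w [0.0002 0.0002 0.0734] max? ok
[array([605., -69., 308.]), array([ 653., -185.,  306.]), array([ 646., -310.,  303.])]
```

Emit:
move_arm(plan=[{"tx": -1.78, "ty": -1.11, "tz": 0.05, "wx": 0, "wy": 0, "wz": 0.0734}, {"tx": -1.78, "ty": -1.11, "tz": 0.05, "wx": 0, "wy": 0, "wz": 0.0734}, {"tx": -1.78, "ty": -1.11, "tz": 0.05, "wx": 0, "wy": 0, "wz": 0.0734}, {"tx": -1.78, "ty": -1.11, "tz": 0.05, "wx": 0, "wy": 0, "wz": 0.0734}, {"tx": -1.78, "ty": -1.11, "tz": 0.05, "wx": 0, "wy": 0, "wz": 0.0734}, {"tx": -1.78, "ty": -1.11, "tz": 0.05, "wx": 0, "wy": 0, "wz": 0.0734}, {"tx": -1.78, "ty": -1.11, "tz": 0.05, "wx": 0, "wy": 0, "wz": 0.0734}, {"tx": -1.78, "ty": -1.11, "tz": 0.05, "wx": 0, "wy": 0, "wz": 0.0734}, {"tx": -1.78, "ty": -1.11, "tz": 0.05, "wx": 0, "wy": 0, "wz": 0.0734}, {"tx": -1.78, "ty": -1.11, "tz": 0.05, "wx": 0, "wy": 0, "wz": 0.0734}, {"tx": -1.78, "ty": -1.11, "tz": 0.05, "wx": 0, "wy": 0, "wz": 0.0734}, {"tx": -1.78, "ty": -1.11, "tz": 0.05, "wx": 0, "wy": 0, "wz": 0.0734}])

```text
time_s: 15.58
ee_pos: [651.7, -185.0, 299.5]
ee_rot: [-179.9, -0.1, 129.2]
force: [-0.3, -0.3, -2.0]
gripper_width: 59.6
gripper_force: 45.0
```

Emit:
move_arm(plan=[{"tx": -1.78, "ty": -1.11, "tz": 0.05, "wx": 0, "wy": 0, "wz": 0.0734}, {"tx": -1.78, "ty": -1.11, "tz": 0.05, "wx": 0, "wy": 0, "wz": 0.0734}, {"tx": -1.78, "ty": -1.11, "tz": 0.05, "wx": 0, "wy": 0, "wz": 0.0734}, {"tx": -1.78, "ty": -1.11, "tz": 0.05, "wx": 0, "wy": 0, "wz": 0.0734}, {"tx": -1.78, "ty": -1.11, "tz": 0.05, "wx": 0, "wy": 0, "wz": 0.0734}, {"tx": -1.78, "ty": -1.11, "tz": 0.05, "wx": 0, "wy": 0, "wz": 0.0734}, {"tx": -1.78, "ty": -1.11, "tz": 0.05, "wx": 0, "wy": 0, "wz": 0.0734}, {"tx": -1.78, "ty": -1.11, "tz": 0.05, "wx": 0, "wy": 0, "wz": 0.0734}, {"tx": -1.78, "ty": -1.11, "tz": 0.05, "wx": 0, "wy": 0, "wz": 0.0734}, {"tx": -1.78, "ty": -1.11, "tz": 0.05, "wx": 0, "wy": 0, "wz": 0.0734}, {"tx": -1.78, "ty": -1.11, "tz": 0.05, "wx": 0, "wy": 0, "wz": 0.0734}, {"tx": -1.78, "ty": -1.11, "tz": 0.05, "wx": 0, "wy": 0, "wz": 0.0734}])

```text
time_s: 16.58
ee_pos: [585.2, -419.6, 293.4]
ee_rot: [-179.9, -0.1, 78.8]
force: [0.7, 0.7, -2.1]
gripper_width: 59.3
gripper_force: 45.0
```

Emit:
move_arm(plan=[{"tx": 0, "ty": 0, "tz": 0, "wx": 0, "wy": 0, "wz": 0}, {"tx": 0, "ty": 0, "tz": 0, "wx": 0, "wy": 0, "wz": 0}, {"tx": 0, "ty": 0, "tz": 0, "wx": 0, "wy": 0, "wz": 0}])

```text
time_s: 16.83
ee_pos: [586.1, -418.4, 294.2]
ee_rot: [-180.0, -0.1, 79.0]
force: [-0.5, 0.8, -2.2]
gripper_width: 58.7
gripper_force: 45.0
```

```bash
python3 - <<'E'
from h import *
f=shot('wrist','w5'); st()
c=np.array([612.5,-293,90]); a=np.radians(-11); X=np.array([np.cos(a),np.sin(a),0]); Y=np.array([-np.sin(a),np.cos(a),0])
print([np.round(proj(f,c+s*42*X+t*55*Y)).tolist() for s in (-1,1) for t in (-1,1)])
i=cv2.resize(f['color'][:,:,::-1],(800,600),interpolation=cv2.INTER_CUBIC); cv2.imwrite('pics/w5b.png',i)
try: white(f,90,(60,0,450,170),170)
except Exception as e: print(e)
E
```

```text
{'time_s': 16.9, 'qpos': [-36.4, 30.8, 58.3, 0.1, 91.0, -25.5], 'ee_pos': [586.5, -418.1, 294.4], 'ee_rot': [-180.0, -0.1, 79.0], 'force': [-0.6, -0.2, -2.1], 'gripper_force': 45.0, 'gripper_width': 59.5}
[[221.0, 100.0], [218.0, -10.0], [296.0, 100.0], [299.0, -10.0]]
bbox [ 220    0   80  102 7483] rect mm [ 612.3 -297.8] [101.7  83.3] 79.0
```

```bash
python3 - <<'E'
from h import *
A=cur(); plan(A,down([612.4,-295.4,160],79),10)
E
```

```text
10 rows: t cm [1.253 0.021 1.345] w [-0.     -0.0001  0.0001] max? ok
```

Emit:
move_arm(plan=[{"tx": 1.25, "ty": 0.02, "tz": 1.34, "wx": 0, "wy": 0, "wz": 0}, {"tx": 1.25, "ty": 0.02, "tz": 1.34, "wx": 0, "wy": 0, "wz": 0}, {"tx": 1.25, "ty": 0.02, "tz": 1.34, "wx": 0, "wy": 0, "wz": 0}, {"tx": 1.25, "ty": 0.02, "tz": 1.34, "wx": 0, "wy": 0, "wz": 0}, {"tx": 1.25, "ty": 0.02, "tz": 1.34, "wx": 0, "wy": 0, "wz": 0}, {"tx": 1.25, "ty": 0.02, "tz": 1.34, "wx": 0, "wy": 0, "wz": 0}, {"tx": 1.25, "ty": 0.02, "tz": 1.34, "wx": 0, "wy": 0, "wz": 0}, {"tx": 1.25, "ty": 0.02, "tz": 1.34, "wx": 0, "wy": 0, "wz": 0}, {"tx": 1.25, "ty": 0.02, "tz": 1.34, "wx": 0, "wy": 0, "wz": 0}, {"tx": 1.25, "ty": 0.02, "tz": 1.34, "wx": 0, "wy": 0, "wz": 0}, {"tx": 0, "ty": 0, "tz": 0, "wx": 0, "wy": 0, "wz": 0}, {"tx": 0, "ty": 0, "tz": 0, "wx": 0, "wy": 0, "wz": 0}])

```text
time_s: 17.88
ee_pos: [612.3, -295.3, 160.4]
ee_rot: [-179.9, -0.0, 79.1]
force: [0.5, 0.4, -1.6]
gripper_width: 58.8
gripper_force: 45.0
```

```bash
python3 - <<'E'
from h import *
shot('side','s6'); shot('scene','c6'); st(); plan(cur(),down([612.4,-295.4,119],79),10)
i=cv2.imread('pics/s6.png')[210:330,280:440]
j=cv2.imread('pics/c6.png')[210:330,90:250]
cv2.imwrite('pics/m6.png',np.hstack([cv2.resize(k,(400,300),interpolation=cv2.INTER_CUBIC) for k in (i,j)]))
E
```

```text
{'time_s': 18.0, 'qpos': [-26.8, 29.7, 78.9, -0.0, 71.3, -15.8], 'ee_pos': [612.8, -297.1, 162.0], 'ee_rot': [179.9, 0.1, 79.0], 'force': [-0.4, 0.4, -2.0], 'gripper_force': 45.0, 'gripper_width': 59.2}
10 rows: t cm [ 0.016 -0.008  0.43 ] w [0.0002 0.0001 0.    ] max? ok
```

Emit:
move_arm(plan=[{"tx": 0, "ty": 0, "tz": 0.5, "wx": 0, "wy": 0, "wz": 0}, {"tx": 0, "ty": 0, "tz": 0.5, "wx": 0, "wy": 0, "wz": 0}, {"tx": 0, "ty": 0, "tz": 0.5, "wx": 0, "wy": 0, "wz": 0}, {"tx": 0, "ty": 0, "tz": 0.5, "wx": 0, "wy": 0, "wz": 0}, {"tx": 0, "ty": 0, "tz": 0.5, "wx": 0, "wy": 0, "wz": 0}, {"tx": 0, "ty": 0, "tz": 0.5, "wx": 0, "wy": 0, "wz": 0}, {"tx": 0, "ty": 0, "tz": 0.5, "wx": 0, "wy": 0, "wz": 0}, {"tx": 0, "ty": 0, "tz": 0.3, "wx": 0, "wy": 0, "wz": 0}, {"tx": 0, "ty": 0, "tz": 0, "wx": 0, "wy": 0, "wz": 0}, {"tx": 0, "ty": 0, "tz": 0, "wx": 0, "wy": 0, "wz": 0}])

```text
time_s: 18.82
ee_pos: [612.1, -296.6, 122.7]
ee_rot: [180.0, -0.0, 79.0]
force: [0.8, -0.2, -2.0]
gripper_width: 59.0
gripper_force: 45.0
```

Emit:
move_arm(plan=[{"tx": 0, "ty": 0, "tz": 0.2, "wx": 0, "wy": 0, "wz": 0}, {"tx": 0, "ty": 0, "tz": 0.2, "wx": 0, "wy": 0, "wz": 0}, {"tx": 0, "ty": 0, "tz": 0.1, "wx": 0, "wy": 0, "wz": 0}, {"tx": 0, "ty": 0, "tz": 0, "wx": 0, "wy": 0, "wz": 0}, {"tx": 0, "ty": 0, "tz": 0, "wx": 0, "wy": 0, "wz": 0}])

```text
time_s: 19.23
ee_pos: [612.1, -296.6, 117.9]
ee_rot: [180.0, -0.0, 79.0]
force: [0.3, -0.0, -2.1]
gripper_width: 59.0
gripper_force: 45.0
```

Emit:
move_arm(plan=[{"tx": 0.12, "ty": 0, "tz": 0.1, "wx": 0, "wy": 0, "wz": 0}, {"tx": 0, "ty": 0, "tz": 0.1, "wx": 0, "wy": 0, "wz": 0}, {"tx": 0, "ty": 0, "tz": 0.1, "wx": 0, "wy": 0, "wz": 0}, {"tx": 0, "ty": 0, "tz": 0, "wx": 0, "wy": 0, "wz": 0}, {"tx": 0, "ty": 0, "tz": 0, "wx": 0, "wy": 0, "wz": 0}])

```text
time_s: 19.65
ee_pos: [612.3, -295.5, 114.8]
ee_rot: [180.0, -0.0, 79.0]
force: [0.3, 0.2, -2.0]
gripper_width: 59.5
gripper_force: 45.0
```

Emit:
move_arm(plan=[{"tx": 0, "ty": 0, "tz": 0.1, "wx": 0, "wy": 0, "wz": 0}, {"tx": 0, "ty": 0, "tz": 0.1, "wx": 0, "wy": 0, "wz": 0}, {"tx": 0, "ty": 0, "tz": 0, "wx": 0, "wy": 0, "wz": 0}, {"tx": 0, "ty": 0, "tz": 0, "wx": 0, "wy": 0, "wz": 0}])

```text
time_s: 19.98
ee_pos: [612.4, -295.6, 113.0]
ee_rot: [180.0, 0.0, 79.0]
force: [0.3, -1.4, -1.7]
gripper_width: 59.4
gripper_force: 45.0
```

Emit:
move_arm(plan=[{"tx": -0.05, "ty": 0, "tz": 0.1, "wx": 0, "wy": 0, "wz": 0}, {"tx": 0, "ty": 0, "tz": 0, "wx": 0, "wy": 0, "wz": 0}, {"tx": 0, "ty": 0, "tz": 0, "wx": 0, "wy": 0, "wz": 0}])

```text
time_s: 20.23
ee_pos: [612.4, -296.0, 112.1]
ee_rot: [179.9, -0.0, 79.0]
force: [0.3, -0.4, 0.4]
gripper_width: 59.1
gripper_force: 45.0
```

Emit:
move_arm(plan=[{"tx": 0, "ty": 0, "tz": 0.1, "wx": 0, "wy": 0, "wz": 0}, {"tx": 0, "ty": 0, "tz": 0, "wx": 0, "wy": 0, "wz": 0}, {"tx": 0, "ty": 0, "tz": 0, "wx": 0, "wy": 0, "wz": 0}])

```text
time_s: 20.48
ee_pos: [612.5, -296.0, 111.2]
ee_rot: [179.9, 0.0, 79.0]
force: [0.3, 0.5, 1.1]
gripper_width: 59.1
gripper_force: 45.0
```

Emit:
move_arm(plan=[{"tx": 0, "ty": 0, "tz": 0, "wx": 0, "wy": 0, "wz": 0}, {"tx": 0, "ty": 0, "tz": 0, "wx": 0, "wy": 0, "wz": 0}], force=4)

```text
time_s: 20.65
ee_pos: [612.4, -296.0, 111.1]
ee_rot: [179.9, -0.0, 79.0]
force: [0.1, -0.3, 2.3]
gripper_width: 59.6
gripper_force: 4.0
```

Emit:
move_arm(plan=[{"tx": 0, "ty": 0, "tz": 0, "wx": 0, "wy": 0, "wz": 0}, {"tx": 0, "ty": 0, "tz": 0, "wx": 0, "wy": 0, "wz": 0}, {"tx": 0, "ty": 0, "tz": 0, "wx": 0, "wy": 0, "wz": 0}, {"tx": 0, "ty": 0, "tz": 0, "wx": 0, "wy": 0, "wz": 0}, {"tx": 0, "ty": 0, "tz": 0, "wx": 0, "wy": 0, "wz": 0}], gripper=8.2)

```text
time_s: 21.07
ee_pos: [612.1, -295.9, 110.7]
ee_rot: [180.0, -0.0, 79.0]
force: [-0.2, 0.1, 0.2]
gripper_width: 81.9
gripper_force: 0.0
```

Emit:
move_arm(plan=[{"tx": 0, "ty": 0, "tz": -1, "wx": 0, "wy": 0, "wz": 0}, {"tx": 0, "ty": 0, "tz": -2, "wx": 0, "wy": 0, "wz": 0}, {"tx": 0, "ty": 0, "tz": -2, "wx": 0, "wy": 0, "wz": 0}, {"tx": 0, "ty": 0, "tz": -2, "wx": 0, "wy": 0, "wz": 0}, {"tx": 0, "ty": 0, "tz": -2, "wx": 0, "wy": 0, "wz": 0}, {"tx": -1, "ty": 0, "tz": -2, "wx": 0, "wy": 0, "wz": 0}, {"tx": -2, "ty": 0, "tz": -2, "wx": 0, "wy": 0, "wz": 0}, {"tx": -2, "ty": 0, "tz": -1, "wx": 0, "wy": 0, "wz": 0}, {"tx": -2, "ty": 0, "tz": 0, "wx": 0, "wy": 0, "wz": 0}, {"tx": -1, "ty": 0, "tz": 0, "wx": 0, "wy": 0, "wz": 0}, {"tx": 0, "ty": 0, "tz": 0, "wx": 0, "wy": 0, "wz": 0}, {"tx": 0, "ty": 0, "tz": 0, "wx": 0, "wy": 0, "wz": 0}])

```text
time_s: 22.07
ee_pos: [596.5, -374.2, 250.4]
ee_rot: [-180.0, -0.1, 78.9]
force: [-0.4, -0.2, -0.0]
gripper_width: 82.3
gripper_force: 0.0
```

```bash
python3 - <<'E'
from h import *
f=shot('wrist','w7'); st(); shot('side','s7'); shot('scene','c7')
white(f,119,(60,0,450,200),190)
c=np.array([612.5,-293,119]); a=np.radians(-11); X=np.array([np.cos(a),np.sin(a),0]); Y=np.array([-np.sin(a),np.cos(a),0])
print([np.round(proj(f,c+s*30*X+t*55*Y)).tolist() for s in (-1,1) for t in (-1,1)])
k=lambda n,x,y,w,h:cv2.resize(cv2.imread(f'pics/{n}.png')[y:y+h,x:x+w],(400,300),interpolation=cv2.INTER_CUBIC)
cv2.imwrite('pics/m7.png',np.vstack([np.hstack([k('s7',280,210,160,120),k('c7',90,210,160,120)]),np.hstack([k('w7',100,0,280,210),k('side0',270,240,140,105)])]))
E
```

```text
{'time_s': 22.1, 'qpos': [-33.0, 29.6, 66.4, 0.1, 84.0, -22.0], 'ee_pos': [596.8, -373.6, 250.3], 'ee_rot': [-180.0, -0.1, 79.0], 'force': [0.2, 0.6, -0.2], 'gripper_force': 0.0, 'gripper_width': 82.0}
bbox [ 213   25   89  125 8955] rect mm [ 612.8 -294.7] [105.9  75.9] 78.9
[[224.0, 150.0], [221.0, 20.0], [289.0, 149.0], [292.0, 20.0]]
```

View pics/m7.png

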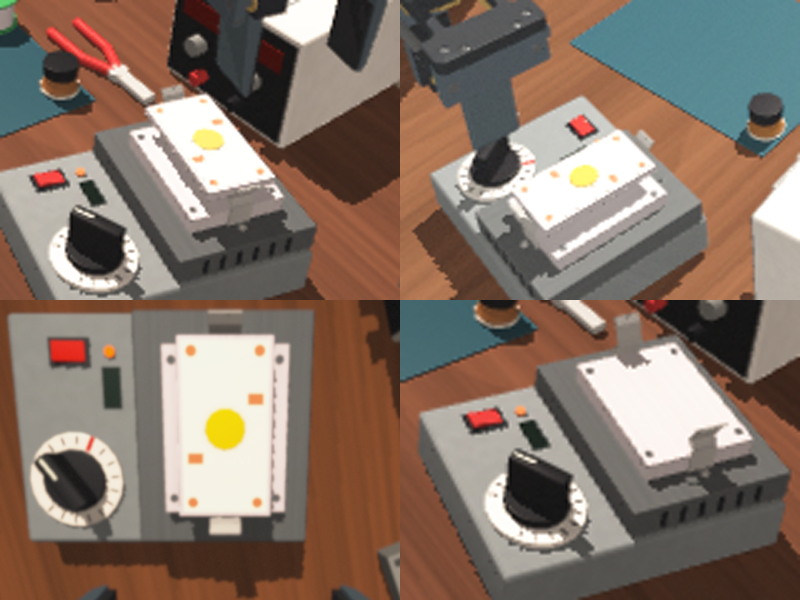

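```bash
cat > dial.py <<'E'
from h import *
def dial(n,box,red=True):
    f=load(n); i=f['color'].astype(int); x0,y0,x1,y1=box
    S=np.zeros(i.shape[:2],bool); S[y0:y1,x0:x1]=1
    w=(i.min(2)>150)&(i.max(2)-i.min(2)<70)&S
    r=(i[:,:,0]-i[:,:,1]>70)&S
    n_,l,s,c=cv2.connectedComponentsWithStats(w.astype('uint8'),connectivity=8)
    print(n,[(s[k].tolist()) for k in range(1,n_) if s[k][4]>3])
    ring=1+np.argmax(s[1:,4]); ct=np.argwhere(l==ring)[:,::-1]
    h=cv2.convexHull(ct.astype(np.int32))[:,0]
    P=np.array([onz(f,u,v,52)[:2] for u,v in h])
    A=np.c_[2*P,np.ones(len(P))]; q=np.linalg.lstsq(A,(P**2).sum(1),rcond=None)[0]; R=np.sqrt(q[2]+q[0]**2+q[1]**2)
    print('ring c',q[:2].round(1),'R',R.round(1))
    if r.any():
        rp=np.argwhere(r)[:,::-1]; m=np.array([onz(f,u,v,52)[:2] for u,v in rp]).mean(0); d=m-q[:2]; print('red',len(rp),m.round(1),'ang',np.degrees(np.arctan2(d[1],d[0])).round(1),np.hypot(*d).round(1))
    for k in range(1,n_):
        if k!=ring and s[k][4]>3:
            p=np.argwhere(l==k)[:,::-1]; L=np.array([onz(f,u,v,94)[:2] for u,v in p]); vx=cv2.fitLine(L.astype(np.float32),cv2.DIST_L2,0,.01,.01).ravel()
            d=L.mean(0)-q[:2]; print('line',L.mean(0).round(1),'dir',np.degrees(np.arctan2(vx[1],vx[0])).round(1),'from c',np.degrees(np.arctan2(d[1],d[0])).round(1),np.hypot(*d).round(1), 'ext',L.min(0).round(1),L.max(0).round(1))
    return f
if __name__=='__main__':
    dial('w7',(118,88,192,162)); dial('side0',(298,295,350,335))
    i=load('w7')['color'].astype(int)[104:134,122:160].min(2)
    print('\n'.join(' '.join(f'{v:3d}' for v in r) for r in i))
E
python3 dial.py
```

```text
w7 [[124, 92, 39, 20, 414], [162, 96, 24, 55, 594], [128, 112, 11, 14, 42], [121, 114, 39, 44, 486]]
ring c [ 500.  -307.2] R 29.9
red 32 [ 509.5 -282.6] ang 68.7 26.3
line [ 503.8 -281.4] dir 2.9 from c 81.5 26.0 ext [ 481.1 -289.2] [ 521.8 -274.6]
line [ 487.9 -296.4] dir -64.1 from c 138.3 16.2 ext [ 484.1 -303.8] [ 491.4 -289.8]
line [ 483.7 -317.7] dir -62.4 from c -147.0 19.3 ext [ 473.  -338.6] [ 503.7 -290.5]
side0 [[298, 295, 35, 40, 517], [313, 295, 5, 2, 6], [320, 295, 30, 33, 354]]
ring c [ 488.7 -305.2] R 51.2
line [ 489.5 -298.4] dir -54.1 from c 83.7 6.8 ext [ 486.8 -301.5] [ 492.1 -295.4]
line [ 500.5 -353. ] dir 74.6 from c -76.1 49.2 ext [ 480.3 -387.7] [ 519.7 -302.2]
138 138 139 140 150 170 197 214 219 220 219 215 200 171 155 178 210 218 218 217 213 205 196 186 171 155 143 142 143 149 156 163 169 176 181 188 193 181
137 138 141 147 164 192 212 217 216 215 211 207 199 179 156 163 193 204 199 192 180 163 147 131 116  99  89  88  90  97 102 108 115 120 124 133 149 154
138 140 144 158 183 207 215 212 199 186 174 168 164 155 142 141 158 162 151 137 121 104  89  77  69 
[... 3455 characters left out ...]
  40  41  42  44  46  48  49  52  53  53  53  50  46  39  34  28  27  24  25  26  23  26  29
176 207 217 219 220 220 220 214 183 123  66  45  42  41  38  39  38  42  42  45  47  48  49  50  52  53  51  47  44  39  33  29  25  26  25  26  24  25
169 201 216 219 220 220 221 217 194 138  77  47  45  42  40  39  37  39  42  44  45  47  49  51  52  53  53  50  48  43  37  31  28  28  26  29  26  26
162 193 214 218 220 220 220 218 201 152  91  51  43  43  40  40  37  38  41  43  45  46  46  47  51  52  54  53  52  47  42  35  32  28  26  26  26  23
156 185 210 218 219 220 220 219 208 169 111  62  45  44  43  40  38  38  41  40  42  46  46  48  50  50  52  53  53  51  47  40  34  30  29  26  25  27
```

```bash
python3 - <<'E'
from h import *
f=load('w7'); i=f['color'].astype(int)
S=np.zeros(i.shape[:2],bool); S[86:170,110:192]=1
m=(i.min(2)>185)&(i.max(2)-i.min(2)<60)&S
n,l,s,c=cv2.connectedComponentsWithStats(m.astype('uint8'),connectivity=8); print(s[1:].tolist())
keep=np.isin(l,[k for k in range(1,n) if s[k][4]>60]); p=np.argwhere(keep)[:,::-1]
for z in (51,54):
    P=np.array([onz(f,u,v,z)[:2] for u,v in p]).astype(np.float32); C,R=cv2.minEnclosingCircle(P); C=np.array(C); print(z,C.round(1),round(R,1))
    h=cv2.convexHull(P)[:,0]; A=np.c_[2*h,np.ones(len(h))]; q=np.linalg.lstsq(A,(h**2).sum(1),rcond=None)[0]; print('hullfit',q[:2].round(1))
    rp=np.argwhere((i[:,:,0]-i[:,:,1]>70)&S)[:,::-1]; rm=np.array([onz(f,u,v,z)[:2] for u,v in rp]).mean(0); d=rm-C; print('red ang',np.degrees(np.arctan2(d[1],d[0])).round(1))
b=np.argwhere((i.min(2)>120)&(np.indices(i.shape[:2])[1]>=127)&(np.indices(i.shape[:2])[1]<=140)&(np.indices(i.shape[:2])[0]>=111)&(np.indices(i.shape[:2])[0]<=126))[:,::-1]
n2,l2,s2,c2=cv2.connectedComponentsWithStats(((i.min(2)>120)).astype('uint8'),connectivity=4); k=l2[118,133]; print(s2[k])
L=np.array([onz(f,v[1],v[0],94)[:2] for v in np.argwhere(l2==k)]).astype(np.float32)
vx=cv2.fitLine(L,cv2.DIST_L2,0,.01,.01).ravel(); ang=np.degrees(np.arctan2(vx[1],vx[0])); print('line',ang, vx[2:]); d=(L-vx[2:])@vx[:2]; print(d.min(),d.max())
print('perp dist of C to line', np.cross(vx[:2],C-vx[2:]), 'along',(C-vx[2:])@vx[:2])
E
```

```text
[[126, 93, 37, 16, 305], [163, 97, 23, 53, 456], [129, 113, 9, 11, 16], [122, 116, 31, 41, 320], [154, 152, 5, 5, 20]]
51 [ 491.7 -306.6] 35.7
hullfit [ 491.9 -306.7]
red ang 54.0
54 [ 492.7 -306.7] 35.4
hullfit [ 492.8 -306.7]
red ang 54.0
[127 111  13  15  63]
line -64.719246 [ 487.93216 -296.2403 ]
-8.53391 8.622879
perp dist of C to line -0.13416759054234717 along 11.455456618976314<stdin>:15: DeprecationWarning: Arrays of 2-dimensional vectors are deprecated. Use arrays of 3-dimensional vectors instead. (deprecated in NumPy 2.0)
```

```bash
python3 - <<'E'
from h import *
f=load('w7'); i=f['color'].astype(int)
m=(i[:,:,0]>180)&(i[:,:,2]<90)&(i[:,:,1]>150); m[:50]=0; m[140:]=0
p=np.argwhere(m)[:,::-1]; print(len(p),p.mean(0),[onz(f,*p.mean(0),z)[:2].round(1) for z in (117,120)])
A=cur(); B=down([612.6,-294.2,175],169); plan(A,B,14)
L=np.real(logm(np.linalg.inv(A)@B)); print([(A@expm(L*s))[:3,3].round() for s in (.25,.5,.75)])
E
```

```text
572 [257.27447552  89.87587413] [array([ 612.8, -294.8]), array([ 612.8, -294.9])]
14 rows: t cm [0.475 0.427 0.539] w [ 0.000e+00 -1.000e-04 -1.122e-01] max? ok
[array([ 613., -357.,  232.]), array([ 621., -337.,  213.]), array([ 621., -315.,  194.])]
```

Emit:
move_arm(plan=[{"tx": 0.475, "ty": 0.427, "tz": 0.54, "wx": 0, "wy": 0, "wz": -0.112}, {"tx": 0.475, "ty": 0.427, "tz": 0.54, "wx": 0, "wy": 0, "wz": -0.112}, {"tx": 0.475, "ty": 0.427, "tz": 0.54, "wx": 0, "wy": 0, "wz": -0.112}, {"tx": 0.475, "ty": 0.427, "tz": 0.54, "wx": 0, "wy": 0, "wz": -0.112}, {"tx": 0.475, "ty": 0.427, "tz": 0.54, "wx": 0, "wy": 0, "wz": -0.112}, {"tx": 0.475, "ty": 0.427, "tz": 0.54, "wx": 0, "wy": 0, "wz": -0.112}, {"tx": 0.475, "ty": 0.427, "tz": 0.54, "wx": 0, "wy": 0, "wz": -0.112}, {"tx": 0.475, "ty": 0.427, "tz": 0.54, "wx": 0, "wy": 0, "wz": -0.112}, {"tx": 0.475, "ty": 0.427, "tz": 0.54, "wx": 0, "wy": 0, "wz": -0.112}, {"tx": 0.475, "ty": 0.427, "tz": 0.54, "wx": 0, "wy": 0, "wz": -0.112}, {"tx": 0.475, "ty": 0.427, "tz": 0.54, "wx": 0, "wy": 0, "wz": -0.112}, {"tx": 0.475, "ty": 0.427, "tz": 0.54, "wx": 0, "wy": 0, "wz": -0.112}], gripper=6.0, force=40)

```text
time_s: 23.22
ee_pos: [618.7, -305.1, 185.7]
ee_rot: [180.0, -0.0, 156.4]
force: [-0.9, -0.1, 0.3]
gripper_width: 60.0
gripper_force: 0.0
```

Emit:
move_arm(plan=[{"tx": 0.475, "ty": 0.427, "tz": 0.54, "wx": 0, "wy": 0, "wz": -0.112}, {"tx": 0.475, "ty": 0.427, "tz": 0.54, "wx": 0, "wy": 0, "wz": -0.112}, {"tx": 0, "ty": 0, "tz": 0, "wx": 0, "wy": 0, "wz": 0}, {"tx": 0, "ty": 0, "tz": 0, "wx": 0, "wy": 0, "wz": 0}])

```text
time_s: 23.55
ee_pos: [612.7, -294.4, 175.2]
ee_rot: [180.0, -0.0, 168.7]
force: [0.2, 0.2, -0.3]
gripper_width: 60.5
gripper_force: 0.0
```

```bash
python3 - <<'E'
from h import *
st(); plan(cur(),down([612.6,-294.4,123],169),8)
E
```

```text
{'time_s': 23.6, 'qpos': [-26.6, 29.2, 77.9, 0.0, 73.0, -105.4], 'ee_pos': [612.7, -294.4, 175.2], 'ee_rot': [180.0, -0.0, 168.7], 'force': [0.2, 0.2, -0.3], 'gripper_force': 0.0, 'gripper_width': 60.5}
8 rows: t cm [ 0.002 -0.     0.653] w [ 0.     -0.     -0.0006] max? ok
```

Emit:
move_arm(plan=[{"tx": 0, "ty": 0, "tz": 0.7, "wx": 0, "wy": 0, "wz": 0}, {"tx": 0, "ty": 0, "tz": 0.7, "wx": 0, "wy": 0, "wz": 0}, {"tx": 0, "ty": 0, "tz": 0.7, "wx": 0, "wy": 0, "wz": 0}, {"tx": 0, "ty": 0, "tz": 0.7, "wx": 0, "wy": 0, "wz": 0}, {"tx": 0, "ty": 0, "tz": 0.7, "wx": 0, "wy": 0, "wz": 0}, {"tx": 0, "ty": 0, "tz": 0.7, "wx": 0, "wy": 0, "wz": 0}, {"tx": 0, "ty": 0, "tz": 0.5, "wx": 0, "wy": 0, "wz": 0}, {"tx": 0, "ty": 0, "tz": 0.3, "wx": 0, "wy": 0, "wz": 0}, {"tx": 0, "ty": 0, "tz": 0, "wx": 0, "wy": 0, "wz": 0}, {"tx": 0, "ty": 0, "tz": 0, "wx": 0, "wy": 0, "wz": 0}])

```text
time_s: 24.38
ee_pos: [612.7, -295.5, 125.3]
ee_rot: [180.0, 0.0, 168.8]
force: [0.0, -0.5, -0.4]
gripper_width: 60.0
gripper_force: 0.0
```

Emit:
move_arm(plan=[{"tx": 0, "ty": 0, "tz": 0.2, "wx": 0, "wy": 0, "wz": 0}, {"tx": 0, "ty": 0, "tz": 0.2, "wx": 0, "wy": 0, "wz": 0}, {"tx": 0, "ty": 0, "tz": 0.1, "wx": 0, "wy": 0, "wz": 0}, {"tx": 0, "ty": 0, "tz": 0, "wx": 0, "wy": 0, "wz": 0}, {"tx": 0, "ty": 0, "tz": 0, "wx": 0, "wy": 0, "wz": 0}])

```text
time_s: 24.8
ee_pos: [612.7, -295.5, 120.4]
ee_rot: [180.0, 0.0, 168.8]
force: [0.7, 1.1, 0.6]
gripper_width: 59.9
gripper_force: 0.0
```

Emit:
move_arm(plan=[{"tx": 0, "ty": 0, "tz": 0.1, "wx": 0, "wy": 0, "wz": 0}, {"tx": 0, "ty": 0, "tz": 0.1, "wx": 0, "wy": 0, "wz": 0}, {"tx": 0, "ty": 0, "tz": 0.1, "wx": 0, "wy": 0, "wz": 0}, {"tx": 0, "ty": 0, "tz": 0, "wx": 0, "wy": 0, "wz": 0}])

```text
time_s: 25.13
ee_pos: [612.5, -295.4, 117.0]
ee_rot: [180.0, 0.0, 168.8]
force: [0.3, -0.4, -0.6]
gripper_width: 60.4
gripper_force: 0.0
```

Emit:
move_arm(plan=[{"tx": 0, "ty": 0, "tz": 0.1, "wx": 0, "wy": 0, "wz": 0}, {"tx": 0, "ty": 0, "tz": 0.1, "wx": 0, "wy": 0, "wz": 0}, {"tx": 0, "ty": 0, "tz": 0.1, "wx": 0, "wy": 0, "wz": 0}, {"tx": 0, "ty": 0, "tz": 0, "wx": 0, "wy": 0, "wz": 0}])

```text
time_s: 25.47
ee_pos: [612.8, -295.5, 114.5]
ee_rot: [-180.0, 0.1, 168.8]
force: [0.1, 1.3, 1.4]
gripper_width: 59.9
gripper_force: 0.7
```

Emit:
move_arm(plan=[{"tx": 0, "ty": 0, "tz": 0.1, "wx": 0, "wy": 0, "wz": 0}, {"tx": 0, "ty": 0, "tz": 0.1, "wx": 0, "wy": 0, "wz": 0}, {"tx": 0, "ty": 0, "tz": 0, "wx": 0, "wy": 0, "wz": 0}])

```text
time_s: 25.72
ee_pos: [613.1, -295.7, 113.0]
ee_rot: [-180.0, 0.1, 168.8]
force: [0.0, -1.1, 5.2]
gripper_width: 60.1
gripper_force: 2.2
```

Emit:
move_arm(plan=[{"tx": 0, "ty": 0, "tz": 0.1, "wx": 0, "wy": 0, "wz": 0}, {"tx": 0, "ty": 0, "tz": 0.1, "wx": 0, "wy": 0, "wz": 0}, {"tx": 0, "ty": 0, "tz": 0, "wx": 0, "wy": 0, "wz": 0}])

```text
time_s: 25.97
ee_pos: [613.3, -295.8, 111.6]
ee_rot: [-180.0, 0.2, 168.8]
force: [-1.6, 0.7, 5.7]
gripper_width: 60.4
gripper_force: 3.4
```

Emit:
move_arm(plan=[{"tx": 0, "ty": 0, "tz": 0.1, "wx": 0, "wy": 0, "wz": 0}, {"tx": 0, "ty": 0, "tz": 0.1, "wx": 0, "wy": 0, "wz": 0}, {"tx": 0, "ty": 0, "tz": 0.1, "wx": 0, "wy": 0, "wz": 0}, {"tx": 0, "ty": 0, "tz": 0, "wx": 0, "wy": 0, "wz": 0}])

```text
time_s: 26.3
ee_pos: [613.6, -295.9, 109.5]
ee_rot: [-179.9, 0.2, 168.8]
force: [-0.7, 0.7, 8.5]
gripper_width: 60.2
gripper_force: 4.2
```

Emit:
move_arm(plan=[{"tx": 0, "ty": 0, "tz": 0.1, "wx": 0, "wy": 0, "wz": 0}, {"tx": 0, "ty": 0, "tz": 0.1, "wx": 0, "wy": 0, "wz": 0}, {"tx": 0, "ty": 0, "tz": 0.1, "wx": 0, "wy": 0, "wz": 0}, {"tx": 0, "ty": 0, "tz": 0, "wx": 0, "wy": 0, "wz": 0}])

```text
time_s: 26.63
ee_pos: [612.3, -295.3, 103.3]
ee_rot: [180.0, -0.1, 168.8]
force: [-0.1, -0.1, -0.1]
gripper_width: 60.1
gripper_force: 0.2
```

Emit:
move_arm(plan=[{"tx": 0, "ty": 0, "tz": 0.1, "wx": 0, "wy": 0, "wz": 0}, {"tx": 0, "ty": 0, "tz": 0.1, "wx": 0, "wy": 0, "wz": 0}, {"tx": 0, "ty": 0, "tz": 0, "wx": 0, "wy": 0, "wz": 0}])

```text
time_s: 26.88
ee_pos: [612.3, -295.3, 101.6]
ee_rot: [180.0, -0.0, 168.8]
force: [0.8, -0.3, 0.4]
gripper_width: 59.8
gripper_force: 0.0
```

Emit:
move_arm(plan=[{"tx": 0, "ty": 0, "tz": 0.1, "wx": 0, "wy": 0, "wz": 0}, {"tx": 0, "ty": 0, "tz": 0.1, "wx": 0, "wy": 0, "wz": 0}, {"tx": 0, "ty": 0, "tz": 0, "wx": 0, "wy": 0, "wz": 0}])

```text
time_s: 27.13
ee_pos: [612.5, -295.3, 99.9]
ee_rot: [180.0, -0.0, 168.8]
force: [-0.2, -0.5, 0.2]
gripper_width: 60.3
gripper_force: 0.0
```

Emit:
move_arm(plan=[{"tx": 0, "ty": 0, "tz": 0.1, "wx": 0, "wy": 0, "wz": 0}, {"tx": 0, "ty": 0, "tz": 0.1, "wx": 0, "wy": 0, "wz": 0}, {"tx": 0, "ty": 0, "tz": 0, "wx": 0, "wy": 0, "wz": 0}])

```text
time_s: 27.38
ee_pos: [612.7, -295.5, 98.4]
ee_rot: [180.0, 0.0, 168.8]
force: [0.4, -0.1, -0.4]
gripper_width: 59.8
gripper_force: 0.0
```

Emit:
move_arm(plan=[{"tx": 0, "ty": 0, "tz": 0.1, "wx": 0, "wy": 0, "wz": 0}, {"tx": 0, "ty": 0, "tz": 0, "wx": 0, "wy": 0, "wz": 0}, {"tx": 0, "ty": 0, "tz": 0, "wx": 0, "wy": 0, "wz": 0}])

```text
time_s: 27.63
ee_pos: [612.8, -295.5, 98.3]
ee_rot: [-180.0, 0.1, 168.8]
force: [-1.3, 1.6, 5.0]
gripper_width: 59.9
gripper_force: 2.7
```

Emit:
move_arm(plan=[{"tx": 0, "ty": 0, "tz": 0.1, "wx": 0, "wy": 0, "wz": 0}, {"tx": 0, "ty": 0, "tz": 0, "wx": 0, "wy": 0, "wz": 0}, {"tx": 0, "ty": 0, "tz": 0, "wx": 0, "wy": 0, "wz": 0}])

```text
time_s: 27.88
ee_pos: [612.8, -295.5, 98.3]
ee_rot: [-180.0, 0.1, 168.8]
force: [-2.8, 1.1, 9.1]
gripper_width: 60.2
gripper_force: 4.7
```

Emit:
move_arm(plan=[{"tx": 0, "ty": 0, "tz": -1, "wx": 0, "wy": 0, "wz": 0}, {"tx": 0, "ty": 0, "tz": -2, "wx": 0, "wy": 0, "wz": 0}, {"tx": 0, "ty": 0, "tz": -2.5, "wx": 0, "wy": 0, "wz": 0}, {"tx": 0, "ty": 0, "tz": -2.5, "wx": 0, "wy": 0, "wz": 0}, {"tx": 0, "ty": 0, "tz": -2.5, "wx": 0, "wy": 0, "wz": 0}, {"tx": 0, "ty": 0, "tz": -2, "wx": 0, "wy": 0, "wz": 0}, {"tx": 0, "ty": 0, "tz": -1, "wx": 0, "wy": 0, "wz": 0}, {"tx": 0, "ty": 0, "tz": 0, "wx": 0, "wy": 0, "wz": 0}])

```text
time_s: 28.55
ee_pos: [613.8, -296.0, 234.2]
ee_rot: [-179.9, 0.3, 168.8]
force: [-0.6, -0.1, -0.7]
gripper_width: 60.2
gripper_force: 0.0
```

```bash
cat > seat.py <<'E'
from h import *
for c in ('side','scene'):
    f=shot(c,c+'_s'); i=f['color'].astype(int); n=c+'0'
    m=(i[:,:,0]>150)&(i[:,:,2]<110)&(i[:,:,1]>120)&(i[:,:,0]-i[:,:,2]>90)
    k=np.zeros_like(m); u,v=map(int,proj(f,(612.8,-294.5,100))); k[v-30:v+30,u-40:u+40]=m[v-30:v+30,u-40:u+40]
    nn,l,s,ce=cv2.connectedComponentsWithStats(k.astype('uint8')); b=1+np.argmax(s[1:,4]); print(c,s[b],[onz(f,*ce[b],z)[:2].round(1).tolist() for z in (100,113)])
    np.save(c+'_led.npy',ce[b])
a=load('side_s'); b=load('scene_s'); pa=np.load('side_led.npy'); pb=np.load('scene_led.npy')
o1,d1=ray(a,*pa); o2,d2=ray(b,*pb)
t=np.linalg.lstsq(np.c_[d1,-d2],o2-o1,rcond=None)[0]; print('tri',(o1+t[0]*d1).round(1),(o2+t[1]*d2).round(1))
E
python3 - <<'E'
import runpy; runpy.run_path('seat.py')
from h import *
st(); A=cur(); B=down([625,-420,300],79); B=down([492.5,-306.7,150],115.3); plan(A,B,10)
E
```

```text
Traceback (most recent call last):
  File "seat.py", line 6, in <module>
    nn,l,s,ce=cv2.connectedComponentsWithStats(k.astype('uint8')); b=1+np.argmax(s[1:,4]); print(c,s[b],[onz(f,*ce[b],z)[:2].round(1).tolist() for z in (100,113)])
                                                                       ~~~~~~~~~^^^^^^^^^
ValueError: attempt to get argmax of an empty sequence
```

Emit:
move_arm(plan=[{"tx": -2, "ty": 0, "tz": 0, "wx": 0, "wy": 0, "wz": 0}, {"tx": -2, "ty": 0, "tz": 0, "wx": 0, "wy": 0, "wz": 0}, {"tx": -2, "ty": 0, "tz": 0, "wx": 0, "wy": 0, "wz": 0}, {"tx": -2, "ty": 0, "tz": 0, "wx": 0, "wy": 0, "wz": 0}, {"tx": 0, "ty": 0, "tz": 0, "wx": 0, "wy": 0, "wz": 0}, {"tx": 0, "ty": 0, "tz": 0, "wx": 0, "wy": 0, "wz": 0}])

```text
time_s: 29.1
ee_pos: [690.7, -310.6, 227.9]
ee_rot: [179.9, -0.3, 168.8]
force: [-0.5, 0.4, -0.4]
gripper_width: 59.8
gripper_force: 0.0
```

```bash
sed -i "s/for c in ('side','scene')/for c in ('wrist','scene')/; s/side_/wrist_/g" seat.py; python3 - <<'E'
try:
    import runpy; runpy.run_path('seat.py')
except Exception as e: print('ERR',e)
from h import *
st(); f=load('wrist_s'); i=f['color'].astype(int)
a=np.radians(-11); X=np.array([np.cos(a),np.sin(a),0]); Y=np.array([-np.sin(a),np.cos(a),0])
# brightness profile along clip-to-clip and across
for t in (-20,20):
    print(t,[int(i[int(round(v)),int(round(u))].min()) for u,v in [proj(f,np.array([612.8,-294.5,98])+s*X+t*Y) for s in range(-48,49,3)]])
for t in (-20,0,20):
    print(t,[int(i[int(round(v)),int(round(u))].min()) if 0<=v<384 and 0<=u<512 else -1 for u,v in [proj(f,np.array([612.8,-294.5,98])+s*Y+t*X) for s in range(-75,76,3)]])
E
```

```text
wrist [245  79  27  29 604] [[613.7, -294.1], [614.3, -294.3]]
scene [175 255  15   8  77] [[582.9, -209.3], [593.5, -217.8]]
tri [ 617.  -295.1  178.5] [ 646.1 -260.3  177.8]
{'time_s': 29.2, 'qpos': [-25.1, 35.5, 58.8, 0.0, 85.8, -103.9], 'ee_pos': [690.0, -310.7, 229.8], 'ee_rot': [180.0, -0.2, 168.8], 'force': [0.3, -0.3, 0.2], 'gripper_force': 0.0, 'gripper_width': 60.2}
-20 [100, 101, 125, 217, 219, 217, 219, 221, 218, 108, 106, 118, 225, 232, 231, 231, 231, 231, 231, 231, 231, 231, 232, 231, 231, 230, 199, 217, 220, 216, 114, 101, 101]
20 [104, 106, 109, 219, 221, 218, 220, 225, 233, 233, 233, 233, 233, 233, 233, 233, 233, 233, 233, 233, 233, 161, 90, 90, 142, 231, 216, 216, 220, 222, 108, 103, 104]
-20 [49, 97, 97, 98, 70, 53, 54, 156, 224, 112, 83, 158, 230, 230, 230, 230, 230, 230, 214, 82, 97, 230, 231, 232, 231, 232, 232, 232, 232, 232, 233, 233, 233, 233, 233, 233, 233, 233, 233, 232, 91, 84, 226, 227, 112, 110, 111, 110, 109, 100, 49]
0 [35, 62, 171, 194, 182, 171, 172, 171, 224, 230, 230, 230, 231, 231, 231, 231, 231, 231, 231, 231, 229, 147, 10, 10, 10, 10, 10, 10, 10, 46, 226, 233, 233, 233, 233, 234, 234, 234, 234, 235, 233, 166, 114, 78, 79, 79, 94, 109, 131, 121, 44]
20 [55, 97, 99, 96, 56, 55, 54, 171, 227, 185, 111, 213, 230, 231, 230, 230, 231, 232, 231, 232, 232, 232, 232, 233, 232, 233, 233, 233, 233, 233, 195, 79, 127, 232, 233, 234, 234, 233, 234, 232, 156, 147, 232, 221, 107, 106, 106, 107, 107, 106, 44]
```

```bash
cat > pnp.py <<'E'
from h import *
def feats(n,c,yaw,z):
    f=load(n); i=f['color'].astype(int); a=np.radians(yaw); X=np.array([np.cos(a),np.sin(a),0]);Y=np.array([-np.sin(a),np.cos(a),0])
    poly=np.array([proj(f,np.array([*c,z])+s*27.5*X+t*52*Y) for s,t in((-1,-1),(1,-1),(1,1),(-1,1))]).astype(np.int32)
    S=np.zeros(i.shape[:2],'uint8'); cv2.fillPoly(S,[poly],1)
    w=np.clip((225-i[:,:,2])/100.,0,1)*S; m=(w>.2).astype('uint8')
    n_,l,s,ce=cv2.connectedComponentsWithStats(m); out=[]
    for k in range(1,n_):
        if s[k][4]<6: continue
        v,u=np.where(l==k); ww=w[v,u]; u_,v_=(u*ww).sum()/ww.sum(),(v*ww).sum()/ww.sum()
        p=onz(f,u_,v_,z)-np.array([*c,z]); out.append((u_,v_,p@X,p@Y,int(s[k][4])))
    return f,np.array(out)
def matrix(f): F=foc(f); return np.array([[F,0,f['cx']],[0,F,f['cy']],[0,0,1]])
f4,a=feats('w4',(511.1,15.9),-90,11); fs,b=feats('wrist_s',(612.8,-294.3),-11,98)
f7,c7=feats('w7',(612.8,-294.8),-11,117)
print(a[:,2:].round(1).tolist()); print(b[:,2:].round(1).tolist()); print(c7[:,2:].round(1).tolist())
def pnp(f,b,tag):
    best=None
    for sg in (1,-1):
        O=[];U=[]
        for q in b:
            d=np.hypot(*(sg*a[:,2:4]-q[2:4]).T); k=np.argmin(d)
            if d[k]<8: O.append([*a[k,2:4],0]); U.append(q[:2])
        O=np.array(O);U=np.array(U)
        if len(O)<5: continue
        ok,r,t=cv2.solvePnP(O,U,matrix(f),None,flags=cv2.SOLVEPNP_IPPE); r,t=cv2.solvePnPRefineLM(O,U,matrix(f),None,r,t)
        e=np.sqrt(np.mean((cv2.projectPoints(O,r,t,matrix(f),None)[0][:,0]-U)**2))
        C=np.diag([1,-1,-1.])@cv2.Rodrigues(r)[0]; V=f['view']; R=V[:3,:3].T@C; p=V[:3,:3].T@(np.array([1,-1,-1])*t.ravel()-V[:3,3])
        print(tag,sg,len(O),'rms',e.round(2),'pos',p.round(1),'normal',R[:,2].round(3))
pnp(f4,a,'mat'); pnp(f7,c7,'rest'); pnp(fs,b,'seated')
E
python3 pnp.py
```

```text
[[21.3, -45.9, 16.0], [-20.8, -45.8, 15.0], [-18.6, -17.8, 33.0], [0.4, 0.2, 375.0], [19.4, 18.1, 33.0], [21.5, 46.1, 13.0], [-20.6, 46.3, 13.0]]
[[-22.2, -53.0, 7.0], [-20.4, -45.5, 62.0], [-18.2, -17.5, 112.0], [-19.9, 46.6, 60.0], [0.8, 0.4, 740.0], [-5.3, -52.8, 11.0], [1.0, 49.1, 161.0], [6.6, -52.5, 7.0], [20.0, 18.4, 103.0], [21.8, -45.7, 56.0], [22.1, 46.4, 56.0]]
[[-20.9, 45.6, 65.0], [20.9, 45.5, 62.0], [18.9, 17.7, 106.0], [-0.1, -0.0, 726.0], [-19.0, -18.1, 104.0], [-21.1, -45.9, 54.0], [20.7, -46.0, 53.0]]
mat 1 7 rms 0.0 pos [511.1  15.9  11. ] normal [-0.  0.  1.]
mat -1 7 rms 0.04 pos [511.5  15.1  11. ] normal [-0.004 -0.006  1.   ]
rest 1 7 rms 0.05 pos [ 612.3 -294.9  115.4] normal [-0.003  0.009  1.   ]
rest -1 7 rms 0.06 pos [ 613.1 -294.7  115.4] normal [0.001 0.005 1.   ]
seated 1 8 rms 1.79 pos [ 613.7 -294.7  106.1] normal [0.213 0.005 0.977]
seated -1 8 rms 1.79 pos [ 614.5 -294.5  106. ] normal [0.217 0.001 0.976]
```

```bash
sed -i 's/d\[k\]<8/d[k]<2/' pnp.py; python3 pnp.py | tail -2; python3 - <<'E'
from h import *
A=cur(); B=down([492.5,-306.7,150],115.3); plan(A,B,8)
L=np.real(logm(np.linalg.inv(A)@B)); print([(A@expm(L*s))[:3,3].round() for s in (.25,.5,.75)])
E
```

```text
seated 1 7 rms 0.08 pos [ 613.4 -294.1   98.4] normal [-0.004  0.006  1.   ]
seated -1 7 rms 0.06 pos [ 614.2 -293.9   98.3] normal [0.001 0.002 1.   ]
8 rows: t cm [ 2.134 -1.411  1.001] w [-1.000e-04 -4.000e-04  1.167e-01] max? ok
[array([ 642., -327.,  210.]), array([ 591., -332.,  190.]), array([ 540., -325.,  170.])]
```

Emit:
move_arm(plan=[{"tx": 2.13, "ty": -1.41, "tz": 1.0, "wx": 0, "wy": 0, "wz": 0.117}, {"tx": 2.13, "ty": -1.41, "tz": 1.0, "wx": 0, "wy": 0, "wz": 0.117}, {"tx": 2.13, "ty": -1.41, "tz": 1.0, "wx": 0, "wy": 0, "wz": 0.117}, {"tx": 2.13, "ty": -1.41, "tz": 1.0, "wx": 0, "wy": 0, "wz": 0.117}, {"tx": 2.13, "ty": -1.41, "tz": 1.0, "wx": 0, "wy": 0, "wz": 0.117}, {"tx": 2.13, "ty": -1.41, "tz": 1.0, "wx": 0, "wy": 0, "wz": 0.117}, {"tx": 2.13, "ty": -1.41, "tz": 1.0, "wx": 0, "wy": 0, "wz": 0.117}, {"tx": 2.13, "ty": -1.41, "tz": 1.0, "wx": 0, "wy": 0, "wz": 0.117}, {"tx": 0, "ty": 0, "tz": 0, "wx": 0, "wy": 0, "wz": 0}, {"tx": 0, "ty": 0, "tz": 0, "wx": 0, "wy": 0, "wz": 0}, {"tx": 0, "ty": 0, "tz": 0, "wx": 0, "wy": 0, "wz": 0}], gripper=4.0, force=15)

```text
time_s: 30.12
ee_pos: [494.4, -307.4, 152.2]
ee_rot: [179.9, 0.1, 115.2]
force: [-0.6, 0.2, 0.4]
gripper_width: 40.1
gripper_force: 0.0
```

```bash
python3 - <<'E'
from h import *
st(); plan(cur(),down([492.5,-306.7,71],115.3),10)
E
```

```text
{'time_s': 30.1, 'qpos': [-33.0, 21.4, 94.2, 0.0, 64.2, -58.2], 'ee_pos': [494.4, -307.4, 152.2], 'ee_rot': [179.9, 0.1, 115.2], 'force': [-0.6, 0.2, 0.4], 'gripper_force': 0.0, 'gripper_width': 40.1}
10 rows: t cm [ 0.015 -0.015  0.812] w [ 0.0002  0.0002 -0.0001] max? ok
```

Emit:
move_arm(plan=[{"tx": 0.015, "ty": -0.015, "tz": 0.81, "wx": 0, "wy": 0, "wz": 0}, {"tx": 0.015, "ty": -0.015, "tz": 0.81, "wx": 0, "wy": 0, "wz": 0}, {"tx": 0.015, "ty": -0.015, "tz": 0.81, "wx": 0, "wy": 0, "wz": 0}, {"tx": 0.015, "ty": -0.015, "tz": 0.81, "wx": 0, "wy": 0, "wz": 0}, {"tx": 0.015, "ty": -0.015, "tz": 0.81, "wx": 0, "wy": 0, "wz": 0}, {"tx": 0.015, "ty": -0.015, "tz": 0.81, "wx": 0, "wy": 0, "wz": 0}, {"tx": 0.015, "ty": -0.015, "tz": 0.81, "wx": 0, "wy": 0, "wz": 0}, {"tx": 0.015, "ty": -0.015, "tz": 0.81, "wx": 0, "wy": 0, "wz": 0}, {"tx": 0.015, "ty": -0.015, "tz": 0.81, "wx": 0, "wy": 0, "wz": 0}, {"tx": 0.015, "ty": -0.015, "tz": 0.81, "wx": 0, "wy": 0, "wz": 0}, {"tx": 0, "ty": 0, "tz": 0, "wx": 0, "wy": 0, "wz": 0}, {"tx": 0, "ty": 0, "tz": 0, "wx": 0, "wy": 0, "wz": 0}])

```text
time_s: 31.12
ee_pos: [491.9, -306.2, 69.7]
ee_rot: [-180.0, -0.0, 115.2]
force: [0.3, 0.2, 0.6]
gripper_width: 39.9
gripper_force: 0.0
```

Emit:
move_arm(plan=[{"tx": 0, "ty": 0, "tz": 0, "wx": 0, "wy": 0, "wz": 0}, {"tx": 0, "ty": 0, "tz": 0, "wx": 0, "wy": 0, "wz": 0}, {"tx": 0, "ty": 0, "tz": 0, "wx": 0, "wy": 0, "wz": 0}, {"tx": 0, "ty": 0, "tz": 0, "wx": 0, "wy": 0, "wz": 0}, {"tx": 0, "ty": 0, "tz": 0, "wx": 0, "wy": 0, "wz": 0}, {"tx": 0, "ty": 0, "tz": 0, "wx": 0, "wy": 0, "wz": 0}], gripper=0.8, force=15)

```text
time_s: 31.62
ee_pos: [492.8, -306.3, 70.7]
ee_rot: [179.9, 0.1, 115.2]
force: [2.1, 0.3, 0.8]
gripper_width: 14.2
gripper_force: 15.0
```

Emit:
move_arm(plan=[{"tx": 0, "ty": 0, "tz": 0, "wx": 0, "wy": 0, "wz": 0.097}, {"tx": 0, "ty": 0, "tz": 0, "wx": 0, "wy": 0, "wz": 0.097}, {"tx": 0, "ty": 0, "tz": 0, "wx": 0, "wy": 0, "wz": 0.097}, {"tx": 0, "ty": 0, "tz": 0, "wx": 0, "wy": 0, "wz": 0.097}, {"tx": 0, "ty": 0, "tz": 0, "wx": 0, "wy": 0, "wz": 0.097}, {"tx": 0, "ty": 0, "tz": 0, "wx": 0, "wy": 0, "wz": 0.097}, {"tx": 0, "ty": 0, "tz": 0, "wx": 0, "wy": 0, "wz": 0.097}, {"tx": 0, "ty": 0, "tz": 0, "wx": 0, "wy": 0, "wz": 0.097}, {"tx": 0, "ty": 0, "tz": 0, "wx": 0, "wy": 0, "wz": 0.097}, {"tx": 0, "ty": 0, "tz": 0, "wx": 0, "wy": 0, "wz": 0.097}, {"tx": 0, "ty": 0, "tz": 0, "wx": 0, "wy": 0, "wz": 0.097}, {"tx": 0, "ty": 0, "tz": 0, "wx": 0, "wy": 0, "wz": 0}])

```text
time_s: 32.62
ee_pos: [493.6, -306.4, 70.7]
ee_rot: [179.8, -0.1, 53.9]
force: [4.1, 1.4, -0.6]
gripper_width: 14.1
gripper_force: 15.0
```

Emit:
move_arm(plan=[{"tx": 0, "ty": 0, "tz": 0, "wx": 0, "wy": 0, "wz": 0}, {"tx": 0, "ty": 0, "tz": 0, "wx": 0, "wy": 0, "wz": 0}])

```text
time_s: 32.78
ee_pos: [493.6, -306.4, 70.7]
ee_rot: [179.8, -0.1, 54.2]
force: [5.3, 1.7, 0.2]
gripper_width: 14.0
gripper_force: 15.0
```

Emit:
move_arm(plan=[{"tx": 0, "ty": 0, "tz": 0, "wx": 0, "wy": 0, "wz": 0}, {"tx": 0, "ty": 0, "tz": 0, "wx": 0, "wy": 0, "wz": 0}, {"tx": 0, "ty": 0, "tz": 0, "wx": 0, "wy": 0, "wz": 0}, {"tx": 0, "ty": 0, "tz": 0, "wx": 0, "wy": 0, "wz": 0}], gripper=4.0)

```text
time_s: 33.12
ee_pos: [491.4, -306.3, 70.0]
ee_rot: [-179.9, 0.0, 54.1]
force: [0.6, 0.1, -0.3]
gripper_width: 37.5
gripper_force: 0.0
```

Emit:
move_arm(plan=[{"tx": 0, "ty": 0, "tz": -1, "wx": 0, "wy": 0, "wz": 0}, {"tx": 0, "ty": 0, "tz": -2.5, "wx": 0, "wy": 0, "wz": 0}, {"tx": 0, "ty": 0, "tz": -3, "wx": 0, "wy": 0, "wz": 0}, {"tx": 0, "ty": 0, "tz": -3, "wx": 0, "wy": 0, "wz": 0}, {"tx": -2, "ty": 0, "tz": -3, "wx": 0, "wy": 0, "wz": 0}, {"tx": -2, "ty": 0, "tz": -2.5, "wx": 0, "wy": 0, "wz": 0}, {"tx": -2, "ty": 0, "tz": -2, "wx": 0, "wy": 0, "wz": 0}, {"tx": -2, "ty": 0, "tz": -1, "wx": 0, "wy": 0, "wz": 0}, {"tx": 0, "ty": 0, "tz": 0, "wx": 0, "wy": 0, "wz": 0}, {"tx": 0, "ty": 0, "tz": 0, "wx": 0, "wy": 0, "wz": 0}, {"tx": 0, "ty": 0, "tz": 0, "wx": 0, "wy": 0, "wz": 0}])

```text
time_s: 34.03
ee_pos: [444.8, -370.3, 249.8]
ee_rot: [-179.9, -0.1, 54.0]
force: [0.1, 0.3, 0.2]
gripper_width: 39.8
gripper_force: 0.0
```

```bash
python3 - <<'E'
from h import *
f=shot('wrist','w9'); st(); i=f['color'].astype(int); C=np.array([492.5,-306.7])
H,W=i.shape[:2]; vv,uu=np.mgrid[:H,:W]
G52=np.array([[onz(f,u,v,52)[:2] for u in range(W)] for v in range(H)])-C
G94=np.array([[onz(f,u,v,94)[:2] for u in range(W)] for v in range(H)])-C
r52=np.hypot(*G52.transpose(2,0,1)); r94=np.hypot(*G94.transpose(2,0,1))
red=(i[:,:,0]-i[:,:,1]>70)&(r52<37)&(r52>20); d=G52[red].mean(0); print('red',red.sum(),np.degrees(np.arctan2(d[1],d[0])).round(1))
w=(i.min(2)>120)&(r94<21.5); n,l,s,c=cv2.connectedComponentsWithStats(w.astype('uint8'))
for k in range(1,n):
    if s[k][4]>10:
        L=G94[l==k]; vx=cv2.fitLine(L.astype(np.float32),cv2.DIST_L2,0,.01,.01).ravel(); m=L.mean(0); print(s[k],m.round(1),np.hypot(*m).round(1),'dir',np.degrees(np.arctan2(vx[1],vx[0])).round(1),'ang',np.degrees(np.arctan2(m[1],m[0])).round(1))
E
```

```text
{'time_s': 34.1, 'qpos': [-40.9, 17.6, 85.6, 0.0, 77.0, -5.0], 'ee_pos': [445.0, -370.0, 249.4], 'ee_rot': [-179.9, -0.1, 54.1], 'force': [-0.7, 0.4, -0.3], 'gripper_force': 0.0, 'gripper_width': 40.2}
red 20 52.1
[236  70  18  43 112] [-8.3 14.7] 16.9 dir 36.5 ang 119.6
[256  70   6  21  99] [7.4 9.4] 12.0 dir 53.9 ang 51.9
[265  71  14  14  35] [19.6  4.4] 20.1 dir -77.1 ang 12.6
```

```bash
python3 -c "
from workcell import env
print(env.job_done())"
```

```text
the job is handed in; nothing more can be done
None
```

The job is handed in at about 34 s: the LED module measured flat and level on the platen after being pressed under both clips, the dial pointer is within about 2° of the red mark, and the gripper is clear. No verdict came back.

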